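# Turn the cap jar over to free the nested caps

### The job

The steel bottle caps have nested at the bottom of the closed square glass jar: turn the jar fully upside down and keep it so for a second, so that all three caps drop onto the lid, then set the jar back upright, lid up, wholly on the round cork coaster and let go. Do not drop or topple the glass, and leave the shaker, funnel and measuring cup standing where they are.

Things in the scene. Friction and masses are not known exactly. Their poses are not given: they have to be found in the camera images.
- jar: closed clear glass jar, square, 52 x 52 mm, 112 mm tall: flat sides from the bottom to 96 mm, then a round steel lid 46 mm across and 16 mm high, firmly closed. Origin: centre of the underside; z points to the lid, x and y are square to the flat sides. Starts upright at any yaw. About 0.33 kg with the caps. It lies stably on any flat side and can stand on its lid
- cap0: loose steel bottle cap inside the jar, 38 mm across its wider face, 9 mm thick, smooth; origin: centre of its wider face. The inside of the jar runs from 3 mm (floor) to 92 mm (under the lid) above the jar's origin and is 46 mm wide
- cap1: second cap, the same, inside the jar
- cap2: third cap, the same, inside the jar
- coaster: round cork coaster, 110 mm across, 5 mm thick, fixed to the shelf; origin: centre of its underside
- coaster_top (a point): centre of the coaster's upper face; z up
- shaker: bystander: slim closed aluminium cocktail shaker, 72 mm across at its widest, 206 mm tall, standing loose; origin: centre of its underside
- funnel: bystander: steel funnel standing mouth down, 90 mm across below, 14 mm across at its upper end, 105 mm tall, loose; origin: centre of its underside
- measure: bystander: clear plastic measuring cup, 76 mm across, 85 mm tall, with a handle that stands out to about 75 mm from its axis along its own +y, loose; origin: centre of its underside
- capper: bystander: chrome lever bottle capper, fixed; base 130 mm (x) by 140 mm (y), column and head within the base's outline up to 275 mm, lever rising to 460 mm; origin: centre of its underside

How it is judged:
On the way:
1. the jar is upside down (within 25 degrees) for half a second, with all three caps in its lid half (angle between jar's own z axis and vertical above 2.7 rad and z of each of cap0, cap1, cap2 in the frame of jar above 0.05 m), for 0.5 s.
At the end, for the whole second after the job is handed in: the jar stands at rest and released, lid up (within 5 degrees), on the coaster, its centre within 20 mm of the coaster's centre (angle between jar's own z axis and vertical below 0.08 rad and horizontal distance between jar and coaster_top below 0.02 m and z of jar in the frame of coaster_top between -0.004 and 0.004 m and linear speed of jar below 0.02 m/s); the robot touches nothing.
It fails at once if the glass jar falls: it moves faster than 0.6 m/s while the fingers do not hold it (linear speed of jar above 0.6 m/s and contact force between the fingers and jar below 0.3 N).
It fails at once if the shaker is moved more than 20 mm or tipped (distance of shaker from where it was at the start of the episode above 0.02 m or angle between shaker's own z axis and vertical above 0.3 rad).
It fails at once if the funnel is moved more than 20 mm or tipped (distance of funnel from where it was at the start of the episode above 0.02 m or angle between funnel's own z axis and vertical above 0.3 rad).
It fails at once if the measuring cup is moved more than 20 mm or tipped (distance of measure from where it was at the start of the episode above 0.02 m or angle between measure's own z axis and vertical above 0.3 rad).
It also fails if it takes over 72 s, if anything falls off the work surface, if the arm or the gripper's body presses on something with over 40 N, if the wrist force passes 120 N, or if a joint passes its speed limit or range.

### The arm

A 6-joint arm with a two-finger parallel gripper is mounted at the origin on the work surface. World frame = base frame: x ahead of the robot, y to its left, z up, the work surface at z = 0. Lengths are in m, angles in rad, forces in N, time in s.
With the tool pointing down it reaches from about 0.3 to 0.875 m from the base axis. Payload 4.2 kg.
Tool frame: the origin (TCP) lies at the very end of the fingers, on their centre line; the grasp point (between the pads) lies 19 mm behind it; z points along the fingers, y is the line along which they close (so a half turn about z gives the same grasp; the last joint's range is limited). The gripper opens to 85 mm and grips with 20 to 120 N. Pads are 22 mm wide; open, the fingers measure 114 mm over their backs; the gripper's body (76 mm by 85 mm) begins 54 mm behind the grasp point. The pads swing forward as they close: fully open they stand 13 mm farther back than shut.
Start: joints at [-1.274, 0.32, 1.565, -0, 1.257, -0.02], TCP at [0.179, -0.546, 0.211] pointing down, gripper open.
Joint ranges: [-3.11, 3.11], [-0.84, 2.01], [0.21, 2.61], [-1.34, 4.49], [0.05, 2.63], [-2.56, 2.56]. Speed limits (rad/s): [2.57, 2.57, 3.14, 3.14, 3.14, 3.14].

### API

Orientations are given as a rotation vector (axis times angle).
In Python, from cell import get_state, get_image, finish_job gives the robot as it stands. The module is installed in compiled form; this text tells all that it offers.
- The arm moves only by the tool move_arm, never from a script. Its argument "targets" is a list of rows, each an object of numbers: "tx", "ty", "tz": the shift along the tool's x, y, z in units of 25 mm (1.0 is 25 mm); "rx", "ry", "rz": the turn, a rotation vector about the tool's x, y, z in units of 6 degrees (1.0 is 6 degrees). In form: [{"tx": .., "ty": .., "tz": .., "rx": .., "ry": .., "rz": ..}, ...]. A call has 1 to 20 rows; each row is the pose to reach, as a shift and turn from the pose commanded when the call began, along the tool's axes at that moment; what a row does not reach only later rows make up. A row lasts 1/12 s, in which the tool goes at most 41.7 mm and 7.16 degrees, less where a joint would pass 70% of its speed; a pose out of reach is approached as far as the arm can. A call with a gripper value outside its range is refused whole. "jaw" is the finger opening in mm, from 0 to 85.4, set as the call begins (left out, the last holds). The fingers move at their own pace and stop on an object; "force" is the grip in N (left out, the last holds). Time passes only in rows, so rows that repeat a pose let the fingers close. It gives the time, the measured TCP pose, the force, the opening and the grip force at its end, in the units of the state.
- get_state(): the state, without advancing time (a new reading comes with each control period).
- get_image(name): name is "scene" or "top"; returns a dict with "img" (400x640x3 uint8, red, green, blue), "z_map" (400x640 float32, m along the optical axis (not along the pixel's ray), 0 where there is no reading), "fx", "fy", "cx", "cy" (pixels), "T" (4x4, takes a point from camera to world coordinates). Camera axes: x right, y down, z forward; pixel columns grow to the right and rows downward; lengths in m; the calibration is good to about 2 mm. A picture is of the moment at which its call begins.
- finish_job(): hands the job in; it is judged then, once.
The state is a dict: "t": time; "joint_pos": joint angles; "joint_velocities": joint speeds; "joint_torque": joint torques, N m; "ee_pos": TCP position; "ee_rot": TCP orientation; "contact_force": force on the tool from outside, world axes, zero at the start; "torque": the same for the moment, N m; "opening": finger opening in m; "grip_force": force on a finger pad.
Only numpy, scipy, OpenCV 4.12 (cv2) and the standard library are available. Lean on these libraries where they do the work, as an engineer would, in place of code of your own. Each camera call takes 0.05 s, during which the arm holds its last target. There are 200 camera calls.

## Working session

There is one attempt and no reset: what is moved stays moved. The work goes in short steps, Python scripts to look and compute and a tool call to move; the robot and the scene stay as the last step left them, time stands still between calls to the robot, and variables do not carry over. Pictures are saved under pics/ and viewed, at most 10 in all, crops included, and the job is handed in when it is done.

Besides the shell and the picture viewer there is one more tool, called by a JSON object that holds its "name" and its "arguments". move_arm: Moves the arm, as the interface text tells. Its arguments: {"type":"object","properties":{"targets":{"type":"array","items":{"type":"object","properties":{"tx":{"type":"number"},"ty":{"type":"number"},"tz":{"type":"number"},"rx":{"type":"number"},"ry":{"type":"number"},"rz":{"type":"number"}}}},"jaw":{"type":"number"},"force":{"type":"number"}},"required":["targets"]}

```bash
mkdir -p pics; cat > h.py <<'E'
import numpy as np, cv2
from cell import get_state,get_image,finish_job
from scipy.spatial.transform import Rotation as R
def grab(n,tag):
    d=get_image(n); np.savez(f'{n}_{tag}.npz',**d)
    cv2.imwrite(f'pics/{n}_{tag}.png',d['img'][:,:,::-1]); return d
def px(d,u,v,z=None):
    z=d['z_map'][int(v),int(u)] if z is None else z
    p=np.array([(u-d['cx'])/d['fx']*z,(v-d['cy'])/d['fy']*z,z,1]); return (d['T']@p)[:3]
def plane(d,u,v,h):
    r=d['T'][:3,:3]@np.array([(u-d['cx'])/d['fx'],(v-d['cy'])/d['fy'],1]); o=d['T'][:3,3]
    return o+r*(h-o[2])/r[2]
E
python3 - <<'E'
from h import *
for n in('scene','top'):
    d=grab(n,'a'); print(n,d['T'].round(3).tolist(),d['fx'],d['cx'],d['cy'])
print(get_state())
E
```

```text
scene [[-0.36, 0.591, -0.722, 1.333], [0.933, 0.218, -0.286, 0.372], [-0.012, -0.776, -0.63, 0.7], [0.0, 0.0, 0.0, 1.0]] 431.9547680405875 318.09064311621887 202.26261675834306
top [[-0.01, -0.991, 0.137, 0.44], [-1.0, 0.011, 0.004, 0.073], [-0.006, -0.137, -0.991, 1.105], [0.0, 0.0, 0.0, 1.0]] 428.1147165070526 322.769850354652 194.42566161282633
{'t': 0.1, 'joint_pos': array([-1.27401446e+00,  3.20236454e-01,  1.56556370e+00,  6.52762018e-06,
        1.25739834e+00, -2.00086689e-02]), 'joint_velocities': array([ 0.00070836, -0.00203273, -0.00254648, -0.00117418, -0.00135342,
        0.0005514 ]), 'joint_torque': array([-9.77361628e-05, -4.16411233e+01, -2.34704518e+01, -6.47862265e-06,
        4.86332865e-03, -1.40938252e-05]), 'ee_pos': array([ 0.17898624, -0.54594781,  0.2103589 ]), 'ee_rot': array([-3.10069424e+00, -4.95281106e-01,  3.38129713e-04]), 'contact_force': array([-1.03529096,  0.68795847, -0.42473506]), 'torque': array([ 0.01596128,  0.0056777 , -0.02792062]), 'grip_force': 0.0, 'opening': 0.08522538437146654}
```

View pics/scene_a.png

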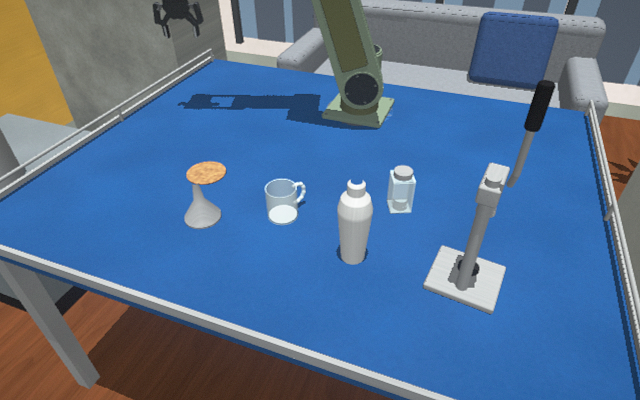

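View pics/top_a.png

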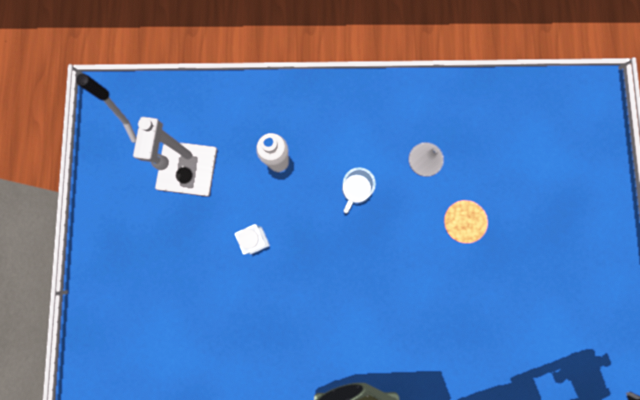

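The jar is at scene (401,190) and top (252,240). The coaster is at top (466,222), the measure at (358,186) with its handle towards (348,210), the shaker at (274,155) and the funnel at (426,159). Next I'll enlarge the jar.

```bash
python3 - <<'E'
from h import *
t=np.load('top_a.npz');s=np.load('scene_a.npz')
a=cv2.resize(t['img'][210:270,220:290],None,fx=6,fy=6,interpolation=cv2.INTER_CUBIC)
b=cv2.resize(s['img'][155:225,370:435],None,fx=6,fy=6,interpolation=cv2.INTER_CUBIC)
c=np.zeros((420,810,3),np.uint8);c[:360,:420]=a;c[:420,420:810]=b
cv2.imwrite('pics/crop1.png',cv2.resize(c[:,:,::-1],(800,415)))
m=t['img'].astype(int); o=(m[:,:,0]>200)&(m[:,:,2]<140)&(m[:,:,1]>120)
v,u=np.nonzero(o[190:255,430:500]); print('coaster px',u.mean()+430,v.mean()+190,len(u)); print(plane(t,u.mean()+430,v.mean()+190,.005))
m=s['img'].astype(int); o=(m[:,:,0]>180)&(m[:,:,2]<140)&(m[:,:,1]>100)
v,u=np.nonzero(o[150:195,175:240]); print(plane(s,u.mean()+175,v.mean()+150,.005))
for n,u,v,h in(('funnel',426,159,.02),('meas',357,187,.0),('handle',347,212,.05),('shaker',268,144,.206),('lidtop',250,237,.112)):print(n,plane(t,u,v,h).round(3),px(t,u,v).round(3))
for n,u,v,h in(('capperbaseA',217,146,.01),('cb',157,190,.01),('cc',211,195,.01)):print(n,plane(t,u,v,h).round(3),px(t,u,v).round(3))
E
```

```text
coaster px 465.46831955922863 220.94765840220384 726
[ 0.51888123 -0.28805709  0.005     ]
[ 0.52226491 -0.28716199  0.005     ]
funnel [ 0.679 -0.19   0.02 ] [ 0.671 -0.182  0.056]
meas [ 0.611 -0.012  0.   ] [ 0.611 -0.012  0.   ]
handle [0.541 0.018 0.05 ] [0.545 0.015 0.003]
shaker [0.675 0.194 0.206] [0.728 0.221 0.003]
lidtop [0.479 0.246 0.112] [0.479 0.246 0.113]
capperbaseA [0.722 0.354 0.01 ] [0.724 0.356 0.002]
cb [0.607 0.507 0.01 ] [ 0.609  0.511 -0.001]
cc [0.592 0.367 0.01 ] [0.593 0.368 0.004]
```

View pics/crop1.png

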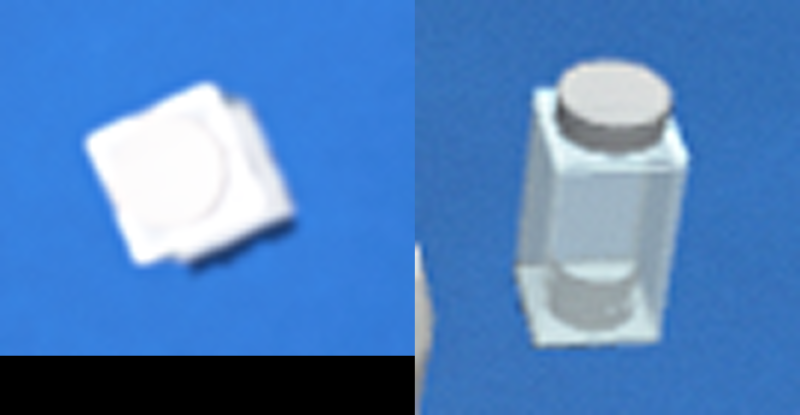

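The top crop shows the jar's upper face with corners near (85,143), (210,83) and (135,265). Its yaw is about 25°, which is nearly radial. The scene crop shows the caps stacked on the floor. I'll make a few free moves to identify the arm's kinematics and measure the jar precisely.

{"name": "move_arm", "arguments": {"targets": [{"tz": -1.5, "rx": -0.8}, {"tz": -3, "rx": -1.6}, {"tz": -4.5, "rx": -2.4}, {"tz": -6, "rx": -3.2}, {"tz": -7.5, "rx": -4}, {"tz": -7.5, "rx": -4}, {"tz": -7.5, "rx": -4}]}}

```text
schema error: expected keys tx, ty, tz, rx, ry, rz
```

```bash
cat > log.py <<'E'
from h import *
import json
s=get_state(); print(s['t'],s['joint_pos'].round(3),s['ee_pos'].round(3),s['ee_rot'].round(3),s['opening'],s['grip_force'],s['contact_force'].round(1))
open('log.jsonl','a').write(json.dumps([s['joint_pos'].tolist(),s['ee_pos'].tolist(),s['ee_rot'].tolist()])+'\n')
E
echo '[[-1.27401446,0.320236454,1.5655637,6.5e-06,1.25739834,-0.0200086689],[0.17898624,-0.54594781,0.2103589],[-3.10069424,-0.495281106,0.000338129713]]'>log.jsonl
python3 log.py
python3 - <<'E'
from h import *
t=np.load('top_a.npz');s=np.load('scene_a.npz')
k=800/810*6
for n,pts,h in(('top',[(85,143),(210,83),(135,265)],.096),):
    P=[plane(t,220+x/k,210+y/k,h) for x,y in pts]; print(np.array(P).round(4)); a=P[1]-P[0];b=P[2]-P[0]
    print(np.degrees(np.arctan2(*a[1::-1])),np.degrees(np.arctan2(*b[1::-1])),np.linalg.norm(a),np.linalg.norm(b),((P[1]+P[2])/2).round(4))
x0=420*800/810
P=[plane(s,370+(x-x0)/k,155+y/k,h) for x,y,h in((536,88,.096),(688,160,.096),(560,168,.096),(518,266,0),(537,346,0),(661,343,0))];print(np.array(P).round(4))
for i,j,l in((0,1,'diag top'),(3,5,'diag bottom')): print(l,((P[i]+P[j])/2).round(4),np.linalg.norm(P[i]-P[j]))
a=P[5]-P[4];print(np.degrees(np.arctan2(*a[1::-1])))
# lid depth points
for d in(t,s):
    z=d['z_map'];v,u=np.mgrid[0:400,0:640];q=np.stack([(u-d['cx'])/d['fx']*z,(v-d['cy'])/d['fy']*z,z,np.ones_like(z)],-1)@d['T'].T
    m=(abs(q[...,0]-.478)<.06)&(abs(q[...,1]-.246)<.06)&(q[...,2]>.107)&(q[...,2]<.12); print('lid',m.sum(),q[m][:,:3].mean(0),(q[m].min(0)+q[m].max(0))/2)
E
```

```text
0.1 [-1.274  0.32   1.566  0.     1.257 -0.02 ] [ 0.179 -0.546  0.21 ] [-3.101 -0.495  0.   ] 0.08522538437146654 0.0 [-1.   0.7 -0.4]
[[0.487  0.2861 0.096 ]
 [0.5103 0.2367 0.096 ]
 [0.4388 0.2655 0.096 ]]
-64.73919022848997 -156.83095255857248 0.054600244741006866 0.052380409334565343 [0.4746 0.2511 0.096 ]
[[0.4635 0.2183 0.096 ]
 [0.4916 0.2864 0.096 ]
 [0.5142 0.2403 0.096 ]
 [0.4604 0.2187 0.    ]
 [0.51   0.2392 0.    ]
 [0.4901 0.2873 0.    ]]
diag top [0.4775 0.2523 0.096 ] 0.07365697182014594
diag bottom [0.4753 0.253  0.    ] 0.07478106825548728
112.42587261131075
lid 308 [0.47581753 0.25132678 0.11194902] [0.47600801 0.25217392 0.11205509 1.        ]
lid 191 [0.48002361 0.25250508 0.11120094] [0.4773121  0.25148063 0.11056599 1.        ]
```

{"name": "move_arm", "arguments": {"targets": [{"tx": 0, "ty": 0, "tz": -1.5, "rx": -0.8, "ry": 0, "rz": 0}, {"tx": 0, "ty": 0, "tz": -3, "rx": -1.6, "ry": 0, "rz": 0}, {"tx": 0, "ty": 0, "tz": -4.5, "rx": -2.4, "ry": 0, "rz": 0}, {"tx": 0, "ty": 0, "tz": -6, "rx": -3.2, "ry": 0, "rz": 0}, {"tx": 0, "ty": 0, "tz": -7.5, "rx": -4, "ry": 0, "rz": 0}, {"tx": 0, "ty": 0, "tz": -7.5, "rx": -4, "ry": 0, "rz": 0}, {"tx": 0, "ty": 0, "tz": -7.5, "rx": -4, "ry": 0, "rz": 0}, {"tx": 0, "ty": 0, "tz": -7.5, "rx": -4, "ry": 0, "rz": 0}]}}

```text
t: 0.77
ee_pos: [0.1789, -0.5457, 0.3976]
ee_rot: [2.694, 0.43, 0.091]
contact_force: [0.2, -0.4, 0.1]
opening: 0.0854
grip_force: 0.0
```

```bash
python3 log.py
```

```text
0.7667 [-1.28   0.034  1.535  0.012  1.156 -0.029] [ 0.179 -0.546  0.398] [2.694 0.43  0.091] 0.08540267635431384 0.0 [ 0.2 -0.4  0.1]
```

{"name": "move_arm", "arguments": {"targets": [{"tx": 1, "ty": 0, "tz": -1, "rx": 0, "ry": 0.7, "rz": 1}, {"tx": 2, "ty": 0, "tz": -2, "rx": 0, "ry": 1.4, "rz": 2}, {"tx": 3, "ty": 0, "tz": -2, "rx": 0, "ry": 2, "rz": 3}, {"tx": 4, "ty": 0, "tz": -2, "rx": 0, "ry": 2, "rz": 4}, {"tx": 4, "ty": 0, "tz": -2, "rx": 0, "ry": 2, "rz": 4}, {"tx": 4, "ty": 0, "tz": -2, "rx": 0, "ry": 2, "rz": 4}, {"tx": 4, "ty": 0, "tz": -2, "rx": 0, "ry": 2, "rz": 4}, {"tx": 4, "ty": 0, "tz": -2, "rx": 0, "ry": 2, "rz": 4}]}}

```text
t: 1.43
ee_pos: [0.2674, -0.4964, 0.443]
ee_rot: [2.742, -0.082, 0.493]
contact_force: [0.7, -0.6, 0.3]
opening: 0.0852
grip_force: 0.0
```

```bash
python3 log.py
```

```text
1.4333 [-1.205 -0.015  1.507  0.195  1.188  0.395] [ 0.267 -0.496  0.443] [ 2.742 -0.082  0.493] 0.08522445001105398 0.0 [ 0.7 -0.6  0.3]
```

```bash
cat > kin.py <<'E'
import numpy as np, json
from scipy.optimize import least_squares
from scipy.spatial.transform import Rotation as R
ry=lambda a:R.from_euler('y',a); rz=lambda a:R.from_euler('z',a)
L=[json.loads(l) for l in open('log.jsonl')]
S4,S6=1,1
def fk(q,k,s4=None,s6=None):
    s4=S4 if s4 is None else s4; s6=S6 if s6 is None else s6
    a1,d1,L1,a3,L2,Lt,c=k
    A=rz(q[0])*ry(q[1]); B=A*ry(q[2]); T=B*rz(s4*q[3])*ry(q[4])*rz(s6*q[5]+c)
    p=rz(q[0]).apply([a1,0,d1])+A.apply([0,0,L1])+B.apply([a3,0,L2])+T.apply([0,0,Lt])
    return p,T
def fit(s4,s6):
    def f(k):
        r=[]
        for q,p,w in L:
            P,T=fk(q,k,s4,s6); r+=list((P-p)*10)+list((T.inv()*R.from_rotvec(w)).as_rotvec())
        r+=list((np.array(k[:6])-[0,.35,.4,0,.4,.25])*1e-3)
        return r
    return min((least_squares(f,[0,.35,.4,0,.4,.25,c]) for c in(0,1.57,-1.57,3)),key=lambda s:s.cost)
if __name__=='__main__':
    for s4 in(1,-1):
        for s6 in(1,-1):
            s=fit(s4,s6);print(s4,s6,s.cost,s.x.round(4))
E
python3 kin.py
```

```text
1 1 0.019052642763545447 [0.0017 0.1027 0.7635 0.0974 0.382  0.4061 1.5708]
1 -1 0.28079415205000985 [1.7000e-03 1.0270e-01 7.6350e-01 9.7400e-02 3.8200e-01 4.0610e-01
 1.7338e+00]
-1 1 0.09233116982544044 [-0.0192  0.5542 -1.3002 -0.7709  0.8029 -0.4061  1.6097]
-1 -1 0.44133143982604894 [-0.0192  0.5542 -1.3002 -0.7709  0.8029 -0.4061  1.7709]
```

```bash
python3 - <<'E'
from kin import *
for s4 in(1,-1):
    for q,p,w in L:
        P,T=fk(q,[0]*6+[np.pi/2],s4,1); print(s4,np.round(q,3),(T.inv()*R.from_rotvec(w)).as_rotvec().round(3), 'z',R.from_rotvec(w).as_matrix()[:,2].round(3),T.as_matrix()[:,2].round(3))
# residual in forearm frame: find rotation M between B frame and tool minus known wrist
q,p,w=L[2]
B=rz(q[0])*ry(q[1]+q[2]); M=(B.inv()*R.from_rotvec(w)*rz(-q[5]-np.pi/2)); print(M.as_matrix().round(3), M.as_euler('ZYZ'),M.as_euler('XYZ'),M.as_euler('YXZ'),M.as_euler('YZX'))
q,p,w=L[2]
B=rz(q[0])*ry(q[1]+q[2]+q[4]); M=(B.inv()*R.from_rotvec(w)); print(M.as_euler('XYZ'),M.as_euler('ZYX'))
E
```

```text
1 [-1.274  0.32   1.566  0.     1.257 -0.02 ] [-0.  0.  0.] z [-0.     0.002 -1.   ] [-0.     0.002 -1.   ]
1 [-1.274  0.32   1.566  0.     1.257 -0.02 ] [-0.  0.  0.] z [-0.     0.002 -1.   ] [-0.     0.002 -1.   ]
1 [-1.28   0.034  1.535  0.012  1.156 -0.029] [-0.  0.  0.] z [ 0.126 -0.385 -0.914] [ 0.126 -0.385 -0.914]
1 [-1.205 -0.015  1.507  0.195  1.188  0.395] [ 0.  0. -0.] z [ 0.327 -0.351 -0.877] [ 0.327 -0.351 -0.877]
-1 [-1.274  0.32   1.566  0.     1.257 -0.02 ] [-0.  0.  0.] z [-0.     0.002 -1.   ] [-0.     0.002 -1.   ]
-1 [-1.274  0.32   1.566  0.     1.257 -0.02 ] [-0.  0.  0.] z [-0.     0.002 -1.   ] [-0.     0.002 -1.   ]
-1 [-1.28   0.034  1.535  0.012  1.156 -0.029] [-0.001  0.021  0.009] z [ 0.126 -0.385 -0.914] [ 0.106 -0.391 -0.914]
-1 [-1.205 -0.015  1.507  0.195  1.188  0.395] [0.139 0.334 0.146] z [ 0.327 -0.351 -0.877] [-0.009 -0.48  -0.877]
[[ 0.403 -0.012  0.915]
 [ 0.005  1.     0.011]
 [-0.915 -0.     0.403]] [ 1.16843288e-02  1.15566100e+00 -2.48932819e-16] [-0.02650328  1.15550616  0.02896403] [ 1.15563581 -0.01069184  0.00471263] [ 1.1556862   0.00471236 -0.01069196]
[-1.06918428e-02 -2.51921973e-05  1.54673408e+00] [ 1.54673270e+00  1.06881415e-02 -2.82439674e-04]
```

```bash
cat > kin.py <<'E'
import numpy as np, json
from scipy.optimize import least_squares
from scipy.spatial.transform import Rotation as R
ry=lambda a:R.from_euler('y',a); rz=lambda a:R.from_euler('z',a)
L=[json.loads(l) for l in open('log.jsonl')]
def fk(q,k):
    a1,d1,L1,a3,L2,Lt,b,w=k
    A=rz(q[0])*ry(q[1]); B=A*ry(q[2]); C=B*rz(q[3])*ry(q[4]); T=C*rz(q[5]+np.pi/2)
    return rz(q[0]).apply([a1,b,d1])+A.apply([0,0,L1])+B.apply([a3,0,L2])+C.apply([w,0,Lt]),T
def fit():
    f=lambda k:np.r_[np.concatenate([(fk(q,k)[0]-p)*1e3 for q,p,_ in L]),(np.array(k)-[0,.35,.4,0,.4,.25,0,0])*1]
    return least_squares(f,[0,.35,.4,0,.4,.25,0,0])
if __name__=='__main__':
    s=fit();print(s.cost,s.x.round(4));k=s.x
    print([((fk(q,k)[0]-p)*1e3).round(2).tolist() for q,p,_ in L]); np.save('k.npy',k)
E
python3 kin.py
```

```text
0.04465136212906643 [0.000e+00 1.405e-01 5.904e-01 2.400e-02 4.171e-01 3.384e-01 1.150e-02
 1.000e-04]
[[0.0, 0.0, 0.0], [0.0, 0.0, 0.0], [0.01, -0.01, -0.0], [-0.01, 0.01, 0.0]]
```

```bash
cat > plan.py <<'E'
from kin import *
import sys
k=np.load('k.npy')
def rel(p0,T0,p,T): return np.r_[T0.inv().apply(p-p0)/.025,np.degrees((T0.inv()*T).as_rotvec())/6]
def show(rows):
    for r in rows: print('{'+', '.join(f'"{n}": {v:.2f}' for n,v in zip(('tx','ty','tz','rx','ry','rz'),r))+'}',end=', ')
    print()
def jpath(q0,q1,n,every=1):
    q0,q1=np.array(q0),np.array(q1); p0,T0=fk(q0,k)
    rows=[rel(p0,T0,*fk(q0+(q1-q0)*i/n,k)) for i in range(1,n+1)]; show(rows[every-1::every]); print(fk(q1,k)[0].round(3))
E
python3 - <<'E'
from plan import *
jpath(L[-1][0],[.45,-.2,1.7,0,.6,-1.5],18)
E
```

```text
{"tx": 1.65, "ty": -0.95, "tz": 0.11, "rx": -0.03, "ry": 0.33, "rz": -1.81}, {"tx": 3.24, "ty": -2.03, "tz": 0.14, "rx": -0.10, "ry": 0.69, "rz": -3.61}, {"tx": 4.75, "ty": -3.24, "tz": 0.07, "rx": -0.21, "ry": 1.08, "rz": -5.40}, {"tx": 6.18, "ty": -4.56, "tz": -0.08, "rx": -0.36, "ry": 1.49, "rz": -7.18}, {"tx": 7.51, "ty": -5.99, "tz": -0.33, "rx": -0.55, "ry": 1.93, "rz": -8.94}, {"tx": 8.73, "ty": -7.52, "tz": -0.67, "rx": -0.80, "ry": 2.39, "rz": -10.68}, {"tx": 9.82, "ty": -9.13, "tz": -1.10, "rx": -1.11, "ry": 2.88, "rz": -12.40}, {"tx": 10.78, "ty": -10.81, "tz": -1.62, "rx": -1.48, "ry": 3.40, "rz": -14.09}, {"tx": 11.60, "ty": -12.56, "tz": -2.24, "rx": -1.93, "ry": 3.94, "rz": -15.76}, {"tx": 12.27, "ty": -14.35, "tz": -2.94, "rx": -2.45, "ry": 4.51, "rz": -17.38}, {"tx": 12.77, "ty": -16.17, "tz": -3.73, "rx": -3.06, "ry": 5.11, "rz": -18.97}, {"tx": 13.11, "ty": -18.00, "tz": -4.60, "rx": -3.77, "ry": 5.74, "rz": -20.50}, {"tx": 13.28, "ty": -19.84, "tz": -5.55, "rx": -4.59, "ry": 6.39, "rz": -21.97}, {"tx": 13.27, "ty": -21.65, "tz": -6.57, "rx": -5.53, "ry": 7.06, "rz": -23.36}, {"tx": 13.09, "ty": -23.43, "tz": -7.65, "rx": -6.61, "ry": 7.77, "rz": -24.66}, {"tx": 12.73, "ty": -25.16, "tz": -8.79, "rx": -7.83, "ry": 8.49, "rz": -25.85}, {"tx": 12.20, "ty": -26.82, "tz": -9.98, "rx": -9.23, "ry": 9.23, "rz": -26.91}, {"tx": 11.50, "ty": -28.39, "tz": -11.21, "rx": 9.81, "ry": -9.06, "rz": 25.23}, 
[0.529 0.268 0.554]
```

{"name": "move_arm", "arguments": {"targets": [{"tx": 1.6, "ty": -0.9, "tz": 0.1, "rx": 0, "ry": 0.3, "rz": -1.8}, {"tx": 3.2, "ty": -2, "tz": 0.1, "rx": -0.1, "ry": 0.7, "rz": -3.6}, {"tx": 4.7, "ty": -3.2, "tz": 0, "rx": -0.2, "ry": 1.1, "rz": -5.4}, {"tx": 4.7, "ty": -3.2, "tz": 0, "rx": -0.2, "ry": 1.1, "rz": -5.4}, {"tx": 6.2, "ty": -4.5, "tz": -0.1, "rx": -0.4, "ry": 1.5, "rz": -7.2}, {"tx": 7.5, "ty": -6, "tz": -0.3, "rx": -0.6, "ry": 1.9, "rz": -8.9}, {"tx": 7.5, "ty": -6, "tz": -0.3, "rx": -0.6, "ry": 1.9, "rz": -8.9}, {"tx": 8.7, "ty": -7.5, "tz": -0.7, "rx": -0.8, "ry": 2.4, "rz": -10.7}, {"tx": 9.8, "ty": -9.1, "tz": -1.1, "rx": -1.1, "ry": 2.9, "rz": -12.4}, {"tx": 9.8, "ty": -9.1, "tz": -1.1, "rx": -1.1, "ry": 2.9, "rz": -12.4}, {"tx": 10.8, "ty": -10.8, "tz": -1.6, "rx": -1.5, "ry": 3.4, "rz": -14.1}, {"tx": 11.6, "ty": -12.6, "tz": -2.2, "rx": -1.9, "ry": 3.9, "rz": -15.8}, {"tx": 11.6, "ty": -12.6, "tz": -2.2, "rx": -1.9, "ry": 3.9, "rz": -15.8}, {"tx": 12.3, "ty": -14.4, "tz": -2.9, "rx": -2.4, "ry": 4.5, "rz": -17.4}, {"tx": 12.8, "ty": -16.2, "tz": -3.7, "rx": -3.1, "ry": 5.1, "rz": -19}, {"tx": 12.8, "ty": -16.2, "tz": -3.7, "rx": -3.1, "ry": 5.1, "rz": -19}, {"tx": 12.8, "ty": -16.2, "tz": -3.7, "rx": -3.1, "ry": 5.1, "rz": -19}, {"tx": 12.8, "ty": -16.2, "tz": -3.7, "rx": -3.1, "ry": 5.1, "rz": -19}, {"tx": 12.8, "ty": -16.2, "tz": -3.7, "rx": -3.1, "ry": 5.1, "rz": -19}]}}

```text
t: 3.02
ee_pos: [0.585, -0.0835, 0.5017]
ee_rot: [1.158, 2.049, 0.39]
contact_force: [0.1, 0.2, 0.6]
opening: 0.0856
grip_force: 0.0
```

```bash
python3 log.py; python3 kin.py; python3 - <<'E'
from plan import *
print(fk(L[-1][0],k)[0]-L[-1][1])
jpath(L[-1][0],[.45,-.2,1.85,0.3,.5,-1.5],9)
E
```

```text
3.0167 [-0.188 -0.127  1.625  0.065  0.823 -0.754] [ 0.585 -0.084  0.502] [1.158 2.049 0.39 ] 0.08555182126002836 0.0 [0.1 0.2 0.6]
0.04480840504017275 [ 0.      0.1403  0.5917  0.0251  0.417   0.3385  0.0115 -0.    ]
[[0.0, 0.0, 0.0], [0.0, 0.0, 0.0], [0.0, 0.0, 0.0], [-0.0, -0.0, -0.0], [0.0, -0.0, 0.0]]
[ 1.99356719e-06 -7.33175627e-07  4.16172083e-07]
{"tx": 1.56, "ty": 1.10, "tz": 0.03, "rx": -0.57, "ry": 0.38, "rz": -1.07}, {"tx": 3.16, "ty": 2.09, "tz": -0.06, "rx": -1.16, "ry": 0.72, "rz": -2.11}, {"tx": 4.79, "ty": 2.99, "tz": -0.26, "rx": -1.76, "ry": 1.02, "rz": -3.13}, {"tx": 6.43, "ty": 3.77, "tz": -0.57, "rx": -2.38, "ry": 1.29, "rz": -4.13}, {"tx": 8.07, "ty": 4.44, "tz": -0.98, "rx": -3.02, "ry": 1.53, "rz": -5.10}, {"tx": 9.70, "ty": 4.99, "tz": -1.49, "rx": -3.67, "ry": 1.73, "rz": -6.05}, {"tx": 11.31, "ty": 5.43, "tz": -2.09, "rx": -4.33, "ry": 1.90, "rz": -6.97}, {"tx": 12.88, "ty": 5.75, "tz": -2.76, "rx": -5.00, "ry": 2.03, "rz": -7.87}, {"tx": 14.42, "ty": 5.96, "tz": -3.50, "rx": -5.69, "ry": 2.13, "rz": -8.73}, 
[0.496 0.306 0.484]
```

```bash
cat >> plan.py <<'E'
lo=np.array([-3.11,-.84,.21,-1.34,.05,-2.56]);hi=np.array([3.11,2.01,2.61,4.49,2.63,2.56])
def pose(c,az,p,sgn=1,adv=.019):
    """c grasp point, az azimuth of tool z, p pitch down, y = sgn*left"""
    z=np.array([np.cos(p)*np.cos(az),np.cos(p)*np.sin(az),-np.sin(p)]); y=sgn*np.array([-np.sin(az),np.cos(az),0])
    return np.array(c)+adv*z,R.from_matrix(np.c_[np.cross(y,z),y,z])
def ik(P,T,q0):
    f=lambda q:np.r_[(fk(q,k)[0]-P)*10,(fk(q,k)[1].inv()*T).as_rotvec()]
    s=least_squares(f,np.clip(q0,lo+1e-3,hi-1e-3),bounds=(lo,hi),xtol=1e-12,ftol=1e-12); return s.x,s.cost
E
python3 - <<'E'
from plan import *
np.set_printoptions(suppress=True)
az=np.radians(24.5)
for n,c,a in(('jar',[.476,.252,.066],az),('lift',[.476,.252,.25],az),('coast',[.5206,-.2876,.071],np.radians(-29))):
  for p in(30,40,45,50):
    for sg in(1,-1):
      for q4 in(0,np.pi):
        for q6 in (-1.57,1.57):
          q,e=ik(*pose(c,a,np.radians(p),sg),[a,-.3,2.3,q4,.5,q6])
          if e<1e-6: print(n,p,sg,q.round(2))
for up in(20,30,40):
    for sg in(1,-1):
      for q4 in(0,np.pi):
        for q6 in (-1.57,1.57):
         for c in ([.45,.2,.5],[.5,.2,.6]):
          q,e=ik(*pose(c,az,-np.radians(up),sg),[az,-.3,1.8,q4,.6,q6])
          if e<1e-6: print('inv',up,sg,c,q.round(2))
E
```

```text
jar 40 1 [0.5  0.4  2.53 3.23 0.66 1.55]
jar 40 1 [0.5  0.4  2.53 3.23 0.66 1.55]
jar 40 -1 [ 0.5   0.4   2.53  3.23  0.66 -1.59]
jar 40 -1 [ 0.5   0.4   2.53  3.23  0.66 -1.59]
jar 40 -1 [ 0.5   0.4   2.53  3.23  0.66 -1.59]
jar 40 -1 [ 0.5   0.4   2.53  3.23  0.66 -1.59]
jar 45 1 [0.49 0.35 2.47 3.24 0.46 1.52]
jar 45 1 [0.49 0.35 2.47 3.24 0.46 1.52]
jar 45 -1 [ 0.49  0.35  2.47  3.24  0.46 -1.62]
jar 45 -1 [ 0.49  0.35  2.47  3.24  0.46 -1.62]
jar 45 -1 [ 0.49  0.35  2.47  3.24  0.46 -1.62]
jar 50 1 [0.49 0.32 2.4  3.28 0.28 1.48]
jar 50 1 [0.49 0.32 2.4  3.28 0.28 1.48]
jar 50 -1 [ 0.49  0.32  2.4   3.28  0.28 -1.66]
jar 50 -1 [ 0.49  0.32  2.4   3.28  0.28 -1.66]
jar 50 -1 [ 0.49  0.32  2.4   3.28  0.28 -1.66]
lift 30 1 [ 0.51 -0.01  2.4   3.37  0.3   1.39]
lift 30 1 [ 0.51 -0.01  2.4   3.37  0.3   1.39]
lift 30 -1 [ 0.51 -0.01  2.4   3.37  0.3  -1.75]
lift 30 -1 [ 0.51 -0.01  2.4   3.37  0.3  -1.75]
lift 30 -1 [ 0.51 -0.01  2.4   3.37  0.3  -1.75]
lift 40 1 [ 0.5  -0.03  2.27 -0.97  0.06 -0.56]
lift 40 1 [ 0.5  -0.03  2.27 -0.97  0.06 -0.56]
lift 40 -1 [ 0.5  -0.03  2.26 -0.95
[... 3363 characters left out ...]
9 2.03 1.59]
inv 40 1 [0.5, 0.2, 0.6] [0.3  0.08 2.37 3.05 1.57 1.65]
inv 40 1 [0.45, 0.2, 0.5] [0.36 0.3  2.61 3.09 2.03 1.59]
inv 40 1 [0.5, 0.2, 0.6] [0.3  0.08 2.37 3.05 1.57 1.65]
inv 40 -1 [0.45, 0.2, 0.5] [ 0.36  0.3   2.61  3.09  2.03 -1.55]
inv 40 -1 [0.5, 0.2, 0.6] [ 0.3   0.08  2.37  3.05  1.57 -1.49]
inv 40 -1 [0.45, 0.2, 0.5] [ 0.36  0.3   2.61  3.09  2.03 -1.55]
inv 40 -1 [0.5, 0.2, 0.6] [ 0.3   0.08  2.37  3.05  1.57 -1.49]
inv 40 -1 [0.45, 0.2, 0.5] [ 0.36  0.3   2.61  3.09  2.03 -1.55]
inv 40 -1 [0.5, 0.2, 0.6] [ 0.3   0.08  2.37  3.05  1.57 -1.49]
inv 40 -1 [0.45, 0.2, 0.5] [ 0.36  0.3   2.61  3.09  2.03 -1.55]
inv 40 -1 [0.5, 0.2, 0.6] [ 0.3   0.08  2.37  3.05  1.57 -1.49]
```

```bash
cat >> plan.py <<'E'
def jp(q0,q1,deg=6.5,mm=38,quiet=0):
    q0,q1=np.array(q0),np.array(q1)
    for n in range(2,80):
        F=[fk(q0+(q1-q0)*i/n,k) for i in range(n+1)]
        st=[rel(*F[i],*F[i+1]) for i in range(n)]
        if all(np.linalg.norm(s[3:])*6<deg and np.linalg.norm(s[:3])*25<mm for s in st) and max(abs(q1-q0)/n*12/(.65*np.array([2.57,2.57,3.14,3.14,3.14,3.14])))<1: break
    rows=[rel(*F[0],*f) for f in F[1:]]
    print(n,'rows; zmin',min(f[0][2] for f in F).round(3)); show(np.round(rows,1))
E
python3 - <<'E'
from plan import *
np.set_printoptions(suppress=True)
az=np.radians(24.5)
q=[.49,.4,2.53,3.2,.6,-1.6]
for p,h in((40,.068),(36,.11),(32,.15),(27,.2),(23,.25)):
    q,e=ik(*pose([.476,.252,h],az,np.radians(p),-1),q); print(p,h,q.round(3),e)
A=[.3,0.05,2.1,.3,.3,-.75]; print(fk(A,k)[0])
jp(L[-1][0],A); jp(A,q)
E
```

```text
40 0.068 [ 0.497  0.397  2.527  3.229  0.656 -1.595] 6.217981360453342e-22
36 0.11 [ 0.5    0.311  2.53   3.24   0.643 -1.607] 6.412494110437942e-25
32 0.15 [ 0.504  0.234  2.528  3.251  0.634 -1.619] 3.7796377469715425e-26
27 0.2 [ 0.508  0.142  2.517  3.265  0.619 -1.635] 1.1875959958826454e-22
23 0.25 [ 0.511  0.047  2.486  3.286  0.564 -1.66 ] 7.221715579307492e-20
[0.54495276 0.21154944 0.22502929]
12 rows; zmin 0.225
{"tx": 1.20, "ty": 0.30, "tz": 0.80, "rx": -0.20, "ry": 0.40, "rz": -0.10}, {"tx": 2.50, "ty": 0.50, "tz": 1.60, "rx": -0.30, "ry": 0.70, "rz": -0.20}, {"tx": 3.70, "ty": 0.60, "tz": 2.30, "rx": -0.50, "ry": 1.10, "rz": -0.30}, {"tx": 5.10, "ty": 0.70, "tz": 2.90, "rx": -0.60, "ry": 1.40, "rz": -0.40}, {"tx": 6.40, "ty": 0.70, "tz": 3.40, "rx": -0.70, "ry": 1.80, "rz": -0.50}, {"tx": 7.70, "ty": 0.70, "tz": 3.90, "rx": -0.80, "ry": 2.10, "rz": -0.50}, {"tx": 9.00, "ty": 0.60, "tz": 4.30, "rx": -0.80, "ry": 2.40, "rz": -0.60}, {"tx": 10.40, "ty": 0.40, "tz": 4.60, "rx": -0.90, "ry": 2.70, "rz": -0.70}, {"tx": 11.60, "ty": 0.20, "tz": 4.90, "rx": -0.90, "ry": 3.00, "
[... 1020 characters left out ...]
 9.40}, {"tx": 6.60, "ty": 2.20, "tz": -1.10, "rx": -1.80, "ry": 4.40, "rz": 10.40}, {"tx": 6.50, "ty": 2.50, "tz": -1.20, "rx": -2.10, "ry": 4.50, "rz": 11.30}, {"tx": 6.20, "ty": 2.60, "tz": -1.30, "rx": -2.40, "ry": 4.50, "rz": 12.30}, {"tx": 5.70, "ty": 2.60, "tz": -1.30, "rx": -2.70, "ry": 4.50, "rz": 13.30}, {"tx": 5.20, "ty": 2.50, "tz": -1.30, "rx": -3.00, "ry": 4.30, "rz": 14.30}, {"tx": 4.60, "ty": 2.20, "tz": -1.30, "rx": -3.30, "ry": 4.10, "rz": 15.30}, {"tx": 4.00, "ty": 1.80, "tz": -1.30, "rx": -3.70, "ry": 3.80, "rz": 16.20}, {"tx": 3.30, "ty": 1.30, "tz": -1.30, "rx": -4.00, "ry": 3.40, "rz": 17.20}, {"tx": 2.60, "ty": 0.60, "tz": -1.30, "rx": -4.30, "ry": 2.90, "rz": 18.10},
```

```bash
python3 - <<'E'
from plan import *
A=np.array([.2,-.3,2.15,.3,.35,-.9]);B=np.array([.45,-.2,2.35,3.25,.45,-1.6]);H=[.511,.047,2.486,3.286,.564,-1.66]
print(fk(A,k)[0],fk(B,k)[0])
jp(L[-1][0],A); jp(A,B);jp(B,H)
E
```

```text
[0.47521993 0.14305869 0.37230094] [0.49974963 0.23649172 0.42657707]
9 rows; zmin 0.372
{"tx": 1.40, "ty": 0.30, "tz": 0.10, "rx": -0.40, "ry": 0.30, "rz": -0.20}, {"tx": 2.70, "ty": 0.40, "tz": 0.20, "rx": -0.80, "ry": 0.50, "rz": -0.50}, {"tx": 4.10, "ty": 0.50, "tz": 0.20, "rx": -1.10, "ry": 0.80, "rz": -0.70}, {"tx": 5.40, "ty": 0.60, "tz": 0.20, "rx": -1.50, "ry": 1.00, "rz": -0.80}, {"tx": 6.70, "ty": 0.50, "tz": 0.10, "rx": -1.80, "ry": 1.20, "rz": -1.00}, {"tx": 7.90, "ty": 0.30, "tz": 0.00, "rx": -2.10, "ry": 1.40, "rz": -1.20}, {"tx": 9.10, "ty": 0.10, "tz": -0.10, "rx": -2.40, "ry": 1.60, "rz": -1.30}, {"tx": 10.20, "ty": -0.30, "tz": -0.30, "rx": -2.70, "ry": 1.80, "rz": -1.40}, {"tx": 11.30, "ty": -0.70, "tz": -0.50, "rx": -3.00, "ry": 2.00, "rz": -1.60}, 
21 rows; zmin 0.366
{"tx": 0.80, "ty": 0.30, "tz": 0.10, "rx": -0.30, "ry": 0.50, "rz": 0.90}, {"tx": 1.60, "ty": 0.70, "tz": 0.20, "rx": -0.50, "ry": 0.90, "rz": 1.80}, {"tx": 2.20, "ty": 1.20, "tz": 0.20, "rx": -0.80, "ry": 1.40, "rz": 2.70}, {"tx": 2.80, "ty": 1.70, "tz": 0.20, "rx": -1.10, "ry": 1.80, "rz": 3.60},
[... 1085 characters left out ...]
y": 5.20, "tz": 0.10, "rx": -4.10, "ry": 4.10, "rz": 18.10}, {"tx": 1.60, "ty": 4.80, "tz": 0.30, "rx": -4.20, "ry": 3.90, "rz": 19.10}, {"tx": 1.20, "ty": 4.20, "tz": 0.50, "rx": -4.30, "ry": 3.60, "rz": 20.00}, 
6 rows; zmin 0.243
{"tx": -1.20, "ty": -0.10, "tz": 0.40, "rx": 0.00, "ry": -0.40, "rz": -0.10}, {"tx": -2.50, "ty": -0.20, "tz": 0.60, "rx": 0.00, "ry": -0.90, "rz": -0.20}, {"tx": -3.70, "ty": -0.30, "tz": 0.80, "rx": 0.10, "ry": -1.30, "rz": -0.30}, {"tx": -4.90, "ty": -0.40, "tz": 1.00, "rx": 0.10, "ry": -1.70, "rz": -0.40}, {"tx": -6.10, "ty": -0.40, "tz": 1.00, "rx": 0.10, "ry": -2.20, "rz": -0.50}, {"tx": -7.30, "ty": -0.50, "tz": 1.00, "rx": 0.10, "ry": -2.60, "rz": -0.70},
```

{"name": "move_arm", "arguments": {"targets": [{"tx": 1.4, "ty": 0.3, "tz": 0.1, "rx": -0.4, "ry": 0.3, "rz": -0.2}, {"tx": 2.7, "ty": 0.4, "tz": 0.2, "rx": -0.8, "ry": 0.5, "rz": -0.5}, {"tx": 4.1, "ty": 0.5, "tz": 0.2, "rx": -1.1, "ry": 0.8, "rz": -0.7}, {"tx": 5.4, "ty": 0.6, "tz": 0.2, "rx": -1.5, "ry": 1.0, "rz": -0.8}, {"tx": 6.7, "ty": 0.5, "tz": 0.1, "rx": -1.8, "ry": 1.2, "rz": -1.0}, {"tx": 7.9, "ty": 0.3, "tz": 0, "rx": -2.1, "ry": 1.4, "rz": -1.2}, {"tx": 9.1, "ty": 0.1, "tz": -0.1, "rx": -2.4, "ry": 1.6, "rz": -1.3}, {"tx": 10.2, "ty": -0.3, "tz": -0.3, "rx": -2.7, "ry": 1.8, "rz": -1.4}, {"tx": 11.3, "ty": -0.7, "tz": -0.5, "rx": -3.0, "ry": 2.0, "rz": -1.6}, {"tx": 11.3, "ty": -0.7, "tz": -0.5, "rx": -3.0, "ry": 2.0, "rz": -1.6}, {"tx": 11.3, "ty": -0.7, "tz": -0.5, "rx": -3.0, "ry": 2.0, "rz": -1.6}, {"tx": 11.3, "ty": -0.7, "tz": -0.5, "rx": -3.0, "ry": 2.0, "rz": -1.6}, {"tx": 11.3, "ty": -0.7, "tz": -0.5, "rx": -3.0, "ry": 2.0, "rz": -1.6}]}}

```text
t: 4.1
ee_pos: [0.4759, 0.143, 0.3745]
ee_rot: [0.773, 2.145, 0.747]
contact_force: [0.4, 0.5, 0.1]
opening: 0.0852
grip_force: 0.0
```

```bash
python3 log.py
```

```text
4.1 [ 0.193 -0.301  2.15   0.331  0.349 -0.94 ] [0.476 0.143 0.374] [0.773 2.145 0.747] 0.08518978034634776 0.0 [0.4 0.5 0.1]
```

{"name": "move_arm", "arguments": {"targets": [{"tx": 0.8, "ty": 0.3, "tz": 0.1, "rx": -0.3, "ry": 0.5, "rz": 0.9}, {"tx": 1.6, "ty": 0.7, "tz": 0.2, "rx": -0.5, "ry": 0.9, "rz": 1.8}, {"tx": 2.2, "ty": 1.2, "tz": 0.2, "rx": -0.8, "ry": 1.4, "rz": 2.7}, {"tx": 2.8, "ty": 1.7, "tz": 0.2, "rx": -1.1, "ry": 1.8, "rz": 3.6}, {"tx": 3.3, "ty": 2.2, "tz": 0.2, "rx": -1.3, "ry": 2.2, "rz": 4.5}, {"tx": 3.8, "ty": 2.7, "tz": 0.1, "rx": -1.6, "ry": 2.6, "rz": 5.4}, {"tx": 4.1, "ty": 3.2, "tz": 0, "rx": -1.8, "ry": 2.9, "rz": 6.4}, {"tx": 4.3, "ty": 3.7, "tz": 0, "rx": -2.1, "ry": 3.2, "rz": 7.3}, {"tx": 4.4, "ty": 4.1, "tz": -0.1, "rx": -2.3, "ry": 3.5, "rz": 8.3}, {"tx": 4.5, "ty": 4.6, "tz": -0.2, "rx": -2.5, "ry": 3.8, "rz": 9.2}, {"tx": 4.4, "ty": 5.0, "tz": -0.3, "rx": -2.8, "ry": 4.0, "rz": 10.2}, {"tx": 4.3, "ty": 5.3, "tz": -0.3, "rx": -3.0, "ry": 4.2, "rz": 11.1}, {"tx": 4.1, "ty": 5.5, "tz": -0.3, "rx": -3.2, "ry": 4.3, "rz": 12.1}, {"tx": 3.8, "ty": 5.7, "tz": -0.3, "rx": -3.4, "ry": 4.4, "rz": 13.1}, {"tx": 3.5, "ty": 5.8, "tz": -0.3, "rx": -3.6, "ry": 4.4, "rz": 14.1}, {"tx": 3.1, "ty": 5.8, "tz": -0.2, "rx": -3.7, "ry": 4.4, "rz": 15.1}, {"tx": 2.7, "ty": 5.7, "tz": -0.1, "rx": -3.9, "ry": 4.4, "rz": 16.1}, {"tx": 2.3, "ty": 5.5, "tz": 0, "rx": -4.0, "ry": 4.3, "rz": 17.1}, {"tx": 1.9, "ty": 5.2, "tz": 0.1, "rx": -4.1, "ry": 4.1, "rz": 18.1}, {"tx": 1.9, "ty": 5.2, "tz": 0.1, "rx": -4.1, "ry": 4.1, "rz": 18.1}]}}

```text
t: 5.77
ee_pos: [0.4887, 0.2623, 0.4419]
ee_rot: [-2.068, -0.655, -1.891]
contact_force: [-0.5, 0.3, 0.1]
opening: 0.0859
grip_force: 0.0
```

```bash
python3 log.py; python3 - <<'E'
from plan import *
H=[.511,.047,2.486,3.286,.564,-1.66]
print((fk(L[-1][0],k)[0]-L[-1][1])*1e3)
jp(L[-1][0],H)
E
```

```text
5.7667 [ 0.419 -0.214  2.328  2.936  0.435 -1.502] [0.489 0.262 0.442] [-2.068 -0.655 -1.891] 0.08593587249973661 0.0 [-0.5  0.3  0.1]
[ 0.03573113  0.01171362 -0.04973792]
6 rows; zmin 0.243
{"tx": -1.30, "ty": -0.20, "tz": 0.40, "rx": -0.00, "ry": -0.40, "rz": 0.30}, {"tx": -2.60, "ty": -0.30, "tz": 0.70, "rx": -0.10, "ry": -0.90, "rz": 0.50}, {"tx": -3.90, "ty": -0.50, "tz": 0.90, "rx": -0.10, "ry": -1.30, "rz": 0.80}, {"tx": -5.20, "ty": -0.60, "tz": 1.00, "rx": -0.30, "ry": -1.80, "rz": 0.90}, {"tx": -6.60, "ty": -0.60, "tz": 1.10, "rx": -0.40, "ry": -2.30, "rz": 1.10}, {"tx": -7.90, "ty": -0.70, "tz": 1.00, "rx": -0.60, "ry": -2.80, "rz": 1.20},
```

j4 is now near π as planned. Next I go to the hover pose.

{"name": "move_arm", "arguments": {"targets": [{"tx": -1.3, "ty": -0.2, "tz": 0.4, "rx": 0, "ry": -0.4, "rz": 0.3}, {"tx": -2.6, "ty": -0.3, "tz": 0.7, "rx": -0.1, "ry": -0.9, "rz": 0.5}, {"tx": -3.9, "ty": -0.5, "tz": 0.9, "rx": -0.1, "ry": -1.3, "rz": 0.8}, {"tx": -5.2, "ty": -0.6, "tz": 1.0, "rx": -0.3, "ry": -1.8, "rz": 0.9}, {"tx": -6.6, "ty": -0.6, "tz": 1.1, "rx": -0.4, "ry": -2.3, "rz": 1.1}, {"tx": -7.9, "ty": -0.7, "tz": 1.0, "rx": -0.6, "ry": -2.8, "rz": 1.2}, {"tx": -7.9, "ty": -0.7, "tz": 1.0, "rx": -0.6, "ry": -2.8, "rz": 1.2}, {"tx": -7.9, "ty": -0.7, "tz": 1.0, "rx": -0.6, "ry": -2.8, "rz": 1.2}, {"tx": -7.9, "ty": -0.7, "tz": 1.0, "rx": -0.6, "ry": -2.8, "rz": 1.2}, {"tx": -7.9, "ty": -0.7, "tz": 1.0, "rx": -0.6, "ry": -2.8, "rz": 1.2}]}}

```text
t: 6.6
ee_pos: [0.4923, 0.2603, 0.2446]
ee_rot: [-2.385, -0.524, -1.583]
contact_force: [0.5, -0.8, -0.6]
opening: 0.0854
grip_force: 0.0
```

```bash
python3 log.py; python3 - <<'E'
from plan import *
np.set_printoptions(suppress=True)
az=np.radians(24.5); q0=L[-1][0]; p0=np.array(L[-1][1]);T0=R.from_rotvec(L[-1][2]); q=q0
rows=[]
for p,h in((26,.215),(30,.18),(34,.14),(37,.105),(40,.068)):
    P,T=pose([.476,.252,h],az,np.radians(p),-1); q,e=ik(P,T,q); print(q.round(2),e<1e-8); rows.append(rel(p0,T0,P,T))
show(np.round(rows,2))
from h import grab
grab('scene','b')
import cv2; im=cv2.imread('pics/scene_b.png')[90:290,300:500]; cv2.imwrite('pics/sb.png',cv2.resize(im,(600,600),interpolation=cv2.INTER_CUBIC))
E
```

```text
6.6 [ 0.515  0.044  2.482  3.296  0.559 -1.673] [0.492 0.26  0.245] [-2.385 -0.524 -1.583] 0.08538078051118383 0.0 [ 0.5 -0.8 -0.6]
[ 0.51  0.11  2.51  3.27  0.59 -1.64] True
[ 0.51  0.17  2.51  3.26  0.58 -1.63] True
[ 0.5   0.24  2.52  3.25  0.6  -1.62] True
[ 0.5   0.32  2.52  3.24  0.62 -1.61] True
[ 0.5   0.4   2.53  3.23  0.66 -1.6 ] True
{"tx": -1.41, "ty": 0.02, "tz": 0.55, "rx": 0.01, "ry": -0.51, "rz": 0.05}, {"tx": -2.76, "ty": 0.02, "tz": 1.09, "rx": 0.01, "ry": -1.18, "rz": 0.05}, {"tx": -4.28, "ty": 0.01, "tz": 1.70, "rx": 0.01, "ry": -1.84, "rz": 0.05}, {"tx": -5.61, "ty": -0.00, "tz": 2.24, "rx": 0.01, "ry": -2.34, "rz": 0.05}, {"tx": -7.01, "ty": -0.01, "tz": 2.80, "rx": 0.02, "ry": -2.84, "rz": 0.05},
```

View pics/sb.png

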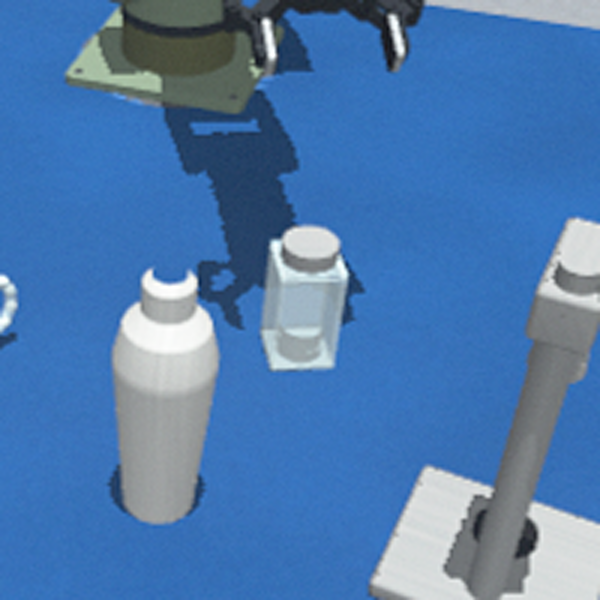

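The gripper, with fingertips at crop (270,65) and (395,65), is centred above and behind the jar at (305,300). I'll descend now.

{"name": "move_arm", "arguments": {"targets": [{"tx": -0.7, "ty": 0, "tz": 0.3, "rx": 0, "ry": -0.3, "rz": 0}, {"tx": -1.4, "ty": 0, "tz": 0.55, "rx": 0, "ry": -0.5, "rz": 0}, {"tx": -2.1, "ty": 0, "tz": 0.8, "rx": 0, "ry": -0.85, "rz": 0}, {"tx": -2.8, "ty": 0, "tz": 1.1, "rx": 0, "ry": -1.2, "rz": 0}, {"tx": -3.5, "ty": 0, "tz": 1.4, "rx": 0, "ry": -1.5, "rz": 0}, {"tx": -4.3, "ty": 0, "tz": 1.7, "rx": 0, "ry": -1.85, "rz": 0}, {"tx": -4.9, "ty": 0, "tz": 1.95, "rx": 0, "ry": -2.1, "rz": 0}, {"tx": -5.6, "ty": 0, "tz": 2.25, "rx": 0, "ry": -2.35, "rz": 0}, {"tx": -6.3, "ty": 0, "tz": 2.5, "rx": 0, "ry": -2.6, "rz": 0}, {"tx": -7, "ty": 0, "tz": 2.8, "rx": 0, "ry": -2.85, "rz": 0}, {"tx": -7, "ty": 0, "tz": 2.8, "rx": 0, "ry": -2.85, "rz": 0}, {"tx": -7, "ty": 0, "tz": 2.8, "rx": 0, "ry": -2.85, "rz": 0}, {"tx": -7, "ty": 0, "tz": 2.8, "rx": 0, "ry": -2.85, "rz": 0}]}}

```text
t: 7.73
ee_pos: [0.488, 0.2573, 0.0549]
ee_rot: [-2.638, -0.577, -1.228]
contact_force: [1.3, -0.5, 0.6]
opening: 0.0853
grip_force: 0.0
```

```bash
python3 log.py; python3 - <<'E'
from h import *
grab('scene','c')
im=cv2.imread('pics/scene_c.png')[120:240,340:460]; cv2.imwrite('pics/sc.png',cv2.resize(im,(600,600),interpolation=cv2.INTER_CUBIC))
E
```

```text
7.7333 [ 0.5    0.398  2.529  3.236  0.655 -1.604] [0.488 0.257 0.055] [-2.638 -0.577 -1.228] 0.08528671688450686 0.0 [ 1.3 -0.5  0.6]
```

View pics/sc.png

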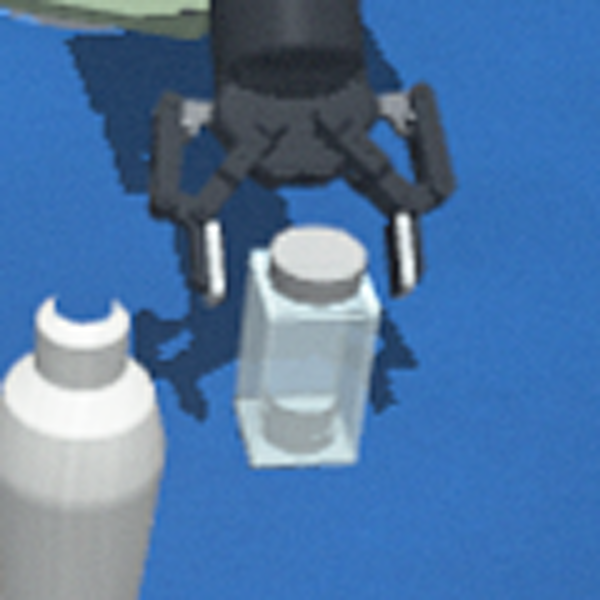

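The fingers, with tips at crop (212,295) and (402,290), straddle the jar symmetrically with no contact. I'll close gently, then firm up.

{"name": "move_arm", "arguments": {"targets": [{"tx": 0, "ty": 0, "tz": 0, "rx": 0, "ry": 0, "rz": 0}, {"tx": 0, "ty": 0, "tz": 0, "rx": 0, "ry": 0, "rz": 0}, {"tx": 0, "ty": 0, "tz": 0, "rx": 0, "ry": 0, "rz": 0}, {"tx": 0, "ty": 0, "tz": 0, "rx": 0, "ry": 0, "rz": 0}, {"tx": 0, "ty": 0, "tz": 0, "rx": 0, "ry": 0, "rz": 0}, {"tx": 0, "ty": 0, "tz": 0, "rx": 0, "ry": 0, "rz": 0}, {"tx": 0, "ty": 0, "tz": 0, "rx": 0, "ry": 0, "rz": 0}, {"tx": 0, "ty": 0, "tz": 0, "rx": 0, "ry": 0, "rz": 0}, {"tx": 0, "ty": 0, "tz": 0, "rx": 0, "ry": 0, "rz": 0}, {"tx": 0, "ty": 0, "tz": 0, "rx": 0, "ry": 0, "rz": 0}], "jaw": 40, "force": 20}}

```text
t: 8.62
ee_pos: [0.4877, 0.2571, 0.0545]
ee_rot: [-2.639, -0.577, -1.227]
contact_force: [-2.6, -1.8, 7.0]
opening: 0.0517
grip_force: 27.0
```

{"name": "move_arm", "arguments": {"targets": [{"tx": 0, "ty": 0, "tz": 0, "rx": 0, "ry": 0, "rz": 0}, {"tx": 0, "ty": 0, "tz": 0, "rx": 0, "ry": 0, "rz": 0}, {"tx": 0, "ty": 0, "tz": 0, "rx": 0, "ry": 0, "rz": 0}, {"tx": 0, "ty": 0, "tz": 0, "rx": 0, "ry": 0, "rz": 0}, {"tx": 0, "ty": 0, "tz": 0, "rx": 0, "ry": 0, "rz": 0}, {"tx": 0, "ty": 0, "tz": 0, "rx": 0, "ry": 0, "rz": 0}], "jaw": 40, "force": 80}}

```text
t: 9.12
ee_pos: [0.4877, 0.2571, 0.0546]
ee_rot: [-2.639, -0.576, -1.228]
contact_force: [-2.1, -2.2, 8.0]
opening: 0.0509
grip_force: 81.2
```

```bash
python3 log.py; python3 - <<'E'
from plan import *
np.set_printoptions(suppress=True)
# commanded pose ~ ideal; lift plan keeping jar upright-ish, then flip joint path
az=np.radians(24.5); q=L[-1][0]; P0,T0=fk(q,k); rows=[]
for p,h in((40,.078),(40,.09),(36,.13),(32,.17),(27,.21),(22,.26)):
    P,T=pose([.476,.252,h],az,np.radians(p),-1); q,e=ik(P,T,q); print(q.round(2),e<1e-8); rows.append(rel(P0,T0,P,T))
show(np.round(rows,2))
for c in ([.45,.2,.5],[.48,.15,.5],[.5,.1,.5],[.5,.12,.55]):
  for up in (32,38): print(up,c,ik(*pose(c,np.arctan2(c[1],c[0]),-np.radians(up),1),[.3,.1,2.4,3.1,1.5,1.6]))
E
```

```text
9.1167 [ 0.5    0.398  2.53   3.237  0.657 -1.603] [0.488 0.257 0.055] [-2.639 -0.576 -1.228] 0.05091874062628009 81.16175841540098 [-2.1 -2.2  8. ]
[ 0.5   0.37  2.52  3.23  0.61 -1.6 ] True
[ 0.5   0.33  2.5   3.24  0.56 -1.61] True
[ 0.5   0.25  2.5   3.25  0.56 -1.62] True
[ 0.5   0.18  2.5   3.27  0.55 -1.64] True
[ 0.51  0.11  2.5   3.27  0.58 -1.64] True
[ 0.51  0.03  2.48  3.29  0.56 -1.66] True
{"tx": 0.39, "ty": -0.01, "tz": -0.24, "rx": 0.03, "ry": 0.03, "rz": 0.04}, {"tx": 0.76, "ty": -0.00, "tz": -0.54, "rx": 0.03, "ry": 0.03, "rz": 0.04}, {"tx": 2.03, "ty": 0.00, "tz": -1.58, "rx": 0.03, "ry": 0.69, "rz": 0.04}, {"tx": 3.31, "ty": 0.01, "tz": -2.62, "rx": 0.03, "ry": 1.36, "rz": 0.04}, {"tx": 4.60, "ty": 0.02, "tz": -3.66, "rx": 0.02, "ry": 2.19, "rz": 0.04}, {"tx": 6.19, "ty": 0.03, "tz": -4.97, "rx": 0.02, "ry": 3.03, "rz": 0.04}, 
32 [0.45, 0.2, 0.5] (array([0.3662773 , 0.1449051 , 2.60550719, 3.09691699, 1.73856369,
       1.59087704]), np.float64(4.191961221926745e-19))
38 [0.45, 0.2, 0.5] (array([0.37041954, 0.26170461, 2.6091268 , 3.100822  , 1.96352081,
       1
[... 215 characters left out ...]
(array([0.25707049, 0.26991722, 2.58676411, 3.10274331, 1.94936022,
       1.5846503 ]), np.float64(1.0671040704664162e-25))
32 [0.5, 0.1, 0.5] (array([0.14924685, 0.16559336, 2.5711493 , 3.10027512, 1.72484344,
       1.58998221]), np.float64(2.213508007031241e-25))
38 [0.5, 0.1, 0.5] (array([0.15282619, 0.27552136, 2.57175931, 3.10393813, 1.93995284,
       1.58465483]), np.float64(1.456942079267916e-29))
32 [0.5, 0.12, 0.55] (array([0.18824796, 0.02793279, 2.48055709, 3.10137648, 1.49676157,
       1.59884965]), np.float64(6.907689838851194e-28))
38 [0.5, 0.12, 0.55] (array([0.1917063 , 0.12826105, 2.49036618, 3.10670691, 1.71143791,
       1.59290468]), np.float64(5.347935700107127e-25))
```

{"name": "move_arm", "arguments": {"targets": [{"tx": 0.2, "ty": 0, "tz": -0.1, "rx": 0, "ry": 0, "rz": 0}, {"tx": 0.4, "ty": 0, "tz": -0.25, "rx": 0, "ry": 0, "rz": 0}, {"tx": 0.75, "ty": 0, "tz": -0.55, "rx": 0, "ry": 0, "rz": 0}, {"tx": 1.2, "ty": 0, "tz": -0.9, "rx": 0, "ry": 0.2, "rz": 0}, {"tx": 1.6, "ty": 0, "tz": -1.25, "rx": 0, "ry": 0.45, "rz": 0}, {"tx": 2, "ty": 0, "tz": -1.6, "rx": 0, "ry": 0.7, "rz": 0}, {"tx": 2.6, "ty": 0, "tz": -2.1, "rx": 0, "ry": 1, "rz": 0}, {"tx": 3.3, "ty": 0, "tz": -2.6, "rx": 0, "ry": 1.35, "rz": 0}, {"tx": 3.9, "ty": 0, "tz": -3.1, "rx": 0, "ry": 1.8, "rz": 0}, {"tx": 4.6, "ty": 0, "tz": -3.65, "rx": 0, "ry": 2.2, "rz": 0}, {"tx": 5.4, "ty": 0, "tz": -4.3, "rx": 0, "ry": 2.6, "rz": 0}, {"tx": 6.2, "ty": 0, "tz": -5, "rx": 0, "ry": 3, "rz": 0}, {"tx": 6.2, "ty": 0, "tz": -5, "rx": 0, "ry": 3, "rz": 0}, {"tx": 6.2, "ty": 0, "tz": -5, "rx": 0, "ry": 3, "rz": 0}, {"tx": 6.2, "ty": 0, "tz": -5, "rx": 0, "ry": 3, "rz": 0}]}}

```text
t: 10.37
ee_pos: [0.4906, 0.2596, 0.251]
ee_rot: [-2.379, -0.522, -1.591]
contact_force: [0.5, -0.5, -3.1]
opening: 0.0507
grip_force: 83.4
```

```bash
python3 log.py; python3 - <<'E'
from plan import *
np.set_printoptions(suppress=True)
q0=L[-1][0]; I=np.array([.20,.128,2.49,3.107,1.71,1.58]); M=np.array([.4,-.15,2.45,3.2,.85,-1.6])
print(fk(M,k)[0],fk(I,k)[0]); jp(q0,M,4,30); jp(M,I,6,30)
E
```

```text
10.3667 [ 0.517  0.029  2.48   3.302  0.55  -1.679] [0.491 0.26  0.251] [-2.379 -0.522 -1.591] 0.05065327223165297 83.44312828034163 [ 0.5 -0.5 -3.1]
[0.50007506 0.20780042 0.46922769] [0.513784   0.12771379 0.56161969]
8 rows; zmin 0.251
{"tx": 1.00, "ty": 0.30, "tz": -0.30, "rx": -0.10, "ry": 0.60, "rz": 0.10}, {"tx": 2.10, "ty": 0.60, "tz": -0.60, "rx": -0.20, "ry": 1.20, "rz": 0.10}, {"tx": 3.10, "ty": 0.90, "tz": -1.00, "rx": -0.30, "ry": 1.80, "rz": 0.20}, {"tx": 4.10, "ty": 1.10, "tz": -1.40, "rx": -0.40, "ry": 2.40, "rz": 0.20}, {"tx": 5.10, "ty": 1.40, "tz": -1.90, "rx": -0.40, "ry": 3.10, "rz": 0.20}, {"tx": 6.00, "ty": 1.60, "tz": -2.50, "rx": -0.50, "ry": 3.70, "rz": 0.30}, {"tx": 7.00, "ty": 1.90, "tz": -3.10, "rx": -0.60, "ry": 4.30, "rz": 0.30}, {"tx": 7.90, "ty": 2.10, "tz": -3.80, "rx": -0.70, "ry": 4.90, "rz": 0.30}, 
30 rows; zmin 0.469
{"tx": 0.10, "ty": 0.10, "tz": 0.10, "rx": -0.00, "ry": 0.20, "rz": 1.00}, {"tx": 0.30, "ty": 0.20, "tz": 0.20, "rx": -0.10, "ry": 0.40, "rz": 2.00}, {"tx": 0.40, "ty": 0.40, "tz": 0.20, "rx": -0.10, "ry": 0.50, "rz": 2.90}, {"tx": 
[... 1314 characters left out ...]
y": 2.90, "rz": 20.20}, {"tx": 2.90, "ty": 2.40, "tz": 0.40, "rx": 3.90, "ry": 2.90, "rz": 21.20}, {"tx": 3.00, "ty": 2.50, "tz": 0.30, "rx": 4.30, "ry": 2.80, "rz": 22.10}, {"tx": 3.20, "ty": 2.60, "tz": 0.30, "rx": 4.80, "ry": 2.70, "rz": 23.00}, {"tx": 3.30, "ty": 2.70, "tz": 0.20, "rx": 5.20, "ry": 2.60, "rz": 23.90}, {"tx": 3.40, "ty": 2.80, "tz": 0.20, "rx": 5.70, "ry": 2.50, "rz": 24.80}, {"tx": 3.50, "ty": 2.90, "tz": 0.10, "rx": 6.20, "ry": 2.30, "rz": 25.70}, {"tx": 3.60, "ty": 3.00, "tz": 0.00, "rx": 6.80, "ry": 2.10, "rz": 26.50}, {"tx": 3.70, "ty": 3.10, "tz": -0.10, "rx": 7.30, "ry": 1.80, "rz": 27.40}, {"tx": 3.80, "ty": 3.10, "tz": -0.20, "rx": 7.90, "ry": 1.50, "rz": 28.20},
```

{"name": "move_arm", "arguments": {"targets": [{"tx": 1, "ty": 0.3, "tz": -0.3, "rx": -0.1, "ry": 0.6, "rz": 0.1}, {"tx": 2.1, "ty": 0.6, "tz": -0.6, "rx": -0.2, "ry": 1.2, "rz": 0.1}, {"tx": 3.1, "ty": 0.9, "tz": -1, "rx": -0.3, "ry": 1.8, "rz": 0.2}, {"tx": 4.1, "ty": 1.1, "tz": -1.4, "rx": -0.4, "ry": 2.4, "rz": 0.2}, {"tx": 5.1, "ty": 1.4, "tz": -1.9, "rx": -0.4, "ry": 3.1, "rz": 0.2}, {"tx": 6, "ty": 1.6, "tz": -2.5, "rx": -0.5, "ry": 3.7, "rz": 0.3}, {"tx": 7, "ty": 1.9, "tz": -3.1, "rx": -0.6, "ry": 4.3, "rz": 0.3}, {"tx": 7.9, "ty": 2.1, "tz": -3.8, "rx": -0.7, "ry": 4.9, "rz": 0.3}, {"tx": 7.9, "ty": 2.1, "tz": -3.8, "rx": -0.7, "ry": 4.9, "rz": 0.3}, {"tx": 7.9, "ty": 2.1, "tz": -3.8, "rx": -0.7, "ry": 4.9, "rz": 0.3}]}}

```text
t: 11.2
ee_pos: [0.5013, 0.2079, 0.4693]
ee_rot: [-1.896, -0.32, -2.129]
contact_force: [0.9, 0.4, -3.7]
opening: 0.051
grip_force: 83.7
```

{"name": "move_arm", "arguments": {"targets": [{"tx": 0.1, "ty": 0.1, "tz": 0.1, "rx": 0, "ry": 0.2, "rz": 1}, {"tx": 0.3, "ty": 0.2, "tz": 0.2, "rx": 0, "ry": 0.4, "rz": 2}, {"tx": 0.4, "ty": 0.4, "tz": 0.2, "rx": 0, "ry": 0.5, "rz": 2.9}, {"tx": 0.6, "ty": 0.5, "tz": 0.3, "rx": 0, "ry": 0.7, "rz": 3.9}, {"tx": 0.7, "ty": 0.6, "tz": 0.3, "rx": 0, "ry": 0.9, "rz": 4.9}, {"tx": 0.9, "ty": 0.7, "tz": 0.4, "rx": 0.1, "ry": 1.1, "rz": 5.9}, {"tx": 1, "ty": 0.8, "tz": 0.4, "rx": 0.1, "ry": 1.3, "rz": 6.8}, {"tx": 1.1, "ty": 0.9, "tz": 0.5, "rx": 0.2, "ry": 1.5, "rz": 7.8}, {"tx": 1.3, "ty": 1.1, "tz": 0.5, "rx": 0.4, "ry": 1.6, "rz": 8.8}, {"tx": 1.4, "ty": 1.2, "tz": 0.5, "rx": 0.5, "ry": 1.8, "rz": 9.8}, {"tx": 1.5, "ty": 1.3, "tz": 0.6, "rx": 0.7, "ry": 2, "rz": 10.7}, {"tx": 1.7, "ty": 1.4, "tz": 0.6, "rx": 0.9, "ry": 2.1, "rz": 11.7}, {"tx": 1.8, "ty": 1.5, "tz": 0.6, "rx": 1.1, "ry": 2.3, "rz": 12.7}, {"tx": 1.9, "ty": 1.6, "tz": 0.6, "rx": 1.3, "ry": 2.4, "rz": 13.6}, {"tx": 2.1, "ty": 1.7, "tz": 0.6, "rx": 1.6, "ry": 2.5, "rz": 14.6}, {"tx": 2.1, "ty": 1.7, "tz": 0.6, "rx": 1.6, "ry": 2.5, "rz": 14.6}, {"tx": 2.1, "ty": 1.7, "tz": 0.6, "rx": 1.6, "ry": 2.5, "rz": 14.6}, {"tx": 2.1, "ty": 1.7, "tz": 0.6, "rx": 1.6, "ry": 2.5, "rz": 14.6}]}}

```text
t: 12.7
ee_pos: [0.5244, 0.1705, 0.5233]
ee_rot: [-1.003, 0.751, -1.125]
contact_force: [0.1, -0.3, -2.2]
opening: 0.0508
grip_force: 83.8
```

```bash
python3 log.py; python3 - <<'E'
from plan import *
I=np.array([.20,.128,2.49,3.107,1.71,1.58]); jp(L[-1][0],I,6,30)
E
```

```text
12.7 [ 0.303 -0.009  2.465  3.158  1.279 -0.012] [0.524 0.17  0.523] [-1.003  0.751 -1.125] 0.05082007054018827 83.7840598449111 [ 0.1 -0.3 -2.2]
15 rows; zmin 0.523
{"tx": 0.10, "ty": -0.10, "tz": 0.00, "rx": 0.20, "ry": 0.00, "rz": 1.00}, {"tx": 0.20, "ty": -0.20, "tz": 0.00, "rx": 0.30, "ry": 0.00, "rz": 2.00}, {"tx": 0.30, "ty": -0.40, "tz": 0.10, "rx": 0.50, "ry": 0.00, "rz": 2.90}, {"tx": 0.40, "ty": -0.50, "tz": 0.10, "rx": 0.70, "ry": -0.00, "rz": 3.90}, {"tx": 0.50, "ty": -0.60, "tz": 0.10, "rx": 0.90, "ry": -0.10, "rz": 4.90}, {"tx": 0.60, "ty": -0.70, "tz": 0.10, "rx": 1.00, "ry": -0.20, "rz": 5.90}, {"tx": 0.70, "ty": -0.80, "tz": 0.10, "rx": 1.20, "ry": -0.30, "rz": 6.80}, {"tx": 0.80, "ty": -0.90, "tz": 0.00, "rx": 1.40, "ry": -0.40, "rz": 7.80}, {"tx": 0.90, "ty": -1.10, "tz": 0.00, "rx": 1.50, "ry": -0.50, "rz": 8.80}, {"tx": 1.00, "ty": -1.20, "tz": -0.00, "rx": 1.70, "ry": -0.70, "rz": 9.70}, {"tx": 1.10, "ty": -1.30, "tz": -0.00, "rx": 1.80, "ry": -0.80, "rz": 10.70}, {"tx": 1.20, "ty": -1.40, "tz": -0.10, "rx": 2.00, "ry": -1.00, "rz": 11.70}, {"tx": 1.30, "ty": -1.50, "tz": -0.10, "rx": 2.10, "ry": -1.20, "rz": 12.70}, {"tx": 1.40, "ty": -1.60, "tz": -0.20, "rx": 2.20, "ry": -1.50, "rz": 13.60}, {"tx": 1.50, "ty": -1.80, "tz": -0.20, "rx": 2.30, "ry": -1.70, "rz": 14.60},
```

{"name": "move_arm", "arguments": {"targets": [{"tx": 0.1, "ty": -0.1, "tz": 0, "rx": 0.2, "ry": 0, "rz": 1}, {"tx": 0.2, "ty": -0.2, "tz": 0, "rx": 0.3, "ry": 0, "rz": 2}, {"tx": 0.3, "ty": -0.4, "tz": 0.1, "rx": 0.5, "ry": 0, "rz": 2.9}, {"tx": 0.4, "ty": -0.5, "tz": 0.1, "rx": 0.7, "ry": 0, "rz": 3.9}, {"tx": 0.5, "ty": -0.6, "tz": 0.1, "rx": 0.9, "ry": -0.1, "rz": 4.9}, {"tx": 0.6, "ty": -0.7, "tz": 0.1, "rx": 1, "ry": -0.2, "rz": 5.9}, {"tx": 0.7, "ty": -0.8, "tz": 0.1, "rx": 1.2, "ry": -0.3, "rz": 6.8}, {"tx": 0.8, "ty": -0.9, "tz": 0, "rx": 1.4, "ry": -0.4, "rz": 7.8}, {"tx": 0.9, "ty": -1.1, "tz": 0, "rx": 1.5, "ry": -0.5, "rz": 8.8}, {"tx": 1, "ty": -1.2, "tz": 0, "rx": 1.7, "ry": -0.7, "rz": 9.7}, {"tx": 1.1, "ty": -1.3, "tz": 0, "rx": 1.8, "ry": -0.8, "rz": 10.7}, {"tx": 1.2, "ty": -1.4, "tz": -0.1, "rx": 2, "ry": -1, "rz": 11.7}, {"tx": 1.3, "ty": -1.5, "tz": -0.1, "rx": 2.1, "ry": -1.2, "rz": 12.7}, {"tx": 1.4, "ty": -1.6, "tz": -0.2, "rx": 2.2, "ry": -1.5, "rz": 13.6}, {"tx": 1.5, "ty": -1.8, "tz": -0.2, "rx": 2.3, "ry": -1.7, "rz": 14.6}, {"tx": 1.5, "ty": -1.8, "tz": -0.2, "rx": 2.3, "ry": -1.7, "rz": 14.6}, {"tx": 1.5, "ty": -1.8, "tz": -0.2, "rx": 2.3, "ry": -1.7, "rz": 14.6}, {"tx": 1.5, "ty": -1.8, "tz": -0.2, "rx": 2.3, "ry": -1.7, "rz": 14.6}]}}

```text
t: 14.2
ee_pos: [0.5135, 0.1281, 0.5642]
ee_rot: [-0.113, 0.901, 0.215]
contact_force: [-0.4, 0.1, -2.9]
opening: 0.0513
grip_force: 83.8
```

{"name": "move_arm", "arguments": {"targets": [{"tx": 0, "ty": 0, "tz": 0, "rx": 0, "ry": 0, "rz": 0}, {"tx": 0, "ty": 0, "tz": 0, "rx": 0, "ry": 0, "rz": 0}, {"tx": 0, "ty": 0, "tz": 0, "rx": 0, "ry": 0, "rz": 0}, {"tx": 0, "ty": 0, "tz": 0, "rx": 0, "ry": 0, "rz": 0}, {"tx": 0, "ty": 0, "tz": 0, "rx": 0, "ry": 0, "rz": 0}, {"tx": 0, "ty": 0, "tz": 0, "rx": 0, "ry": 0, "rz": 0}, {"tx": 0, "ty": 0, "tz": 0, "rx": 0, "ry": 0, "rz": 0}, {"tx": 0, "ty": 0, "tz": 0, "rx": 0, "ry": 0, "rz": 0}, {"tx": 0, "ty": 0, "tz": 0, "rx": 0, "ry": 0, "rz": 0}, {"tx": 0, "ty": 0, "tz": 0, "rx": 0, "ry": 0, "rz": 0}, {"tx": 0, "ty": 0, "tz": 0, "rx": 0, "ry": 0, "rz": 0}, {"tx": 0, "ty": 0, "tz": 0, "rx": 0, "ry": 0, "rz": 0}]}}

```text
t: 15.2
ee_pos: [0.5135, 0.1278, 0.5644]
ee_rot: [-0.111, 0.9, 0.217]
contact_force: [-0.6, 0.3, -2.3]
opening: 0.0512
grip_force: 83.8
```

```bash
python3 log.py; python3 - <<'E'
from plan import *
from h import grab
import cv2
d=grab('scene','d'); P=np.linalg.inv(d['T'])@np.r_[L[-1][1],1]; u=int(d['fx']*P[0]/P[2]+d['cx']);v=int(d['fy']*P[1]/P[2]+d['cy']);print(u,v)
im=cv2.imread('pics/scene_d.png')[max(v-60,0):v+60,u-60:u+60]; cv2.imwrite('pics/sd.png',cv2.resize(im,(600,600),interpolation=cv2.INTER_CUBIC))
z=R.from_rotvec(L[-1][2]).as_matrix()
T0=pose([0,0,0],np.radians(24.5),np.radians(40.2),-1)[1]
print('jar z now',(R.from_rotvec(L[-1][2])*T0.inv()).apply([0,0,1]))
E
```

```text
15.2 [0.205 0.124 2.486 3.114 1.705 1.583] [0.513 0.128 0.564] [-0.111  0.9    0.217] 0.05119195177830086 83.76668158918619 [-0.6  0.3 -2.3]
357 -48
jar z now [-0.03389281 -0.01283312 -0.99934308]
```

View pics/sd.png

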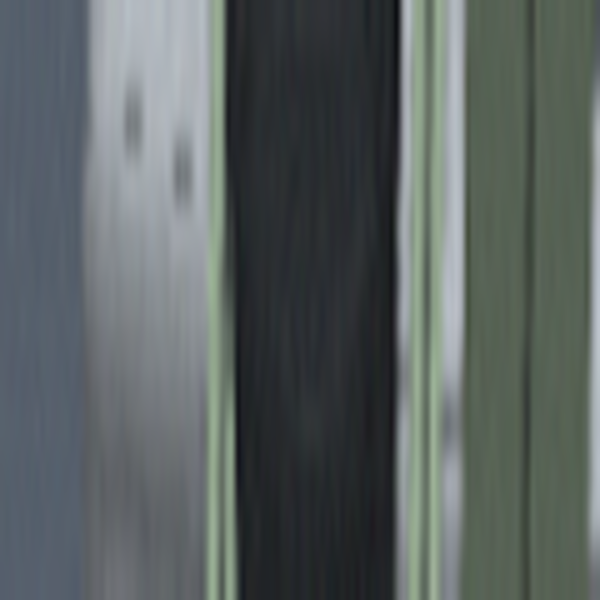

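The jar is out of the scene camera's frame, and that crop shows only the arm. Kinematically its axis is inverted to within 2°. I'll check the caps from the top camera.

```bash
python3 - <<'E'
from plan import *
from h import grab
import cv2
d=grab('top','d'); P=np.linalg.inv(d['T'])@np.r_[.49,.12,.56,1]; u=int(d['fx']*P[0]/P[2]+d['cx']);v=int(d['fy']*P[1]/P[2]+d['cy']);print(u,v)
im=cv2.imread('pics/top_d.png')[max(v-60,0):v+60,u-60:u+60]; cv2.imwrite('pics/td.png',cv2.resize(im,(600,600),interpolation=cv2.INTER_CUBIC))
E
```

```text
287 214
```

View pics/td.png

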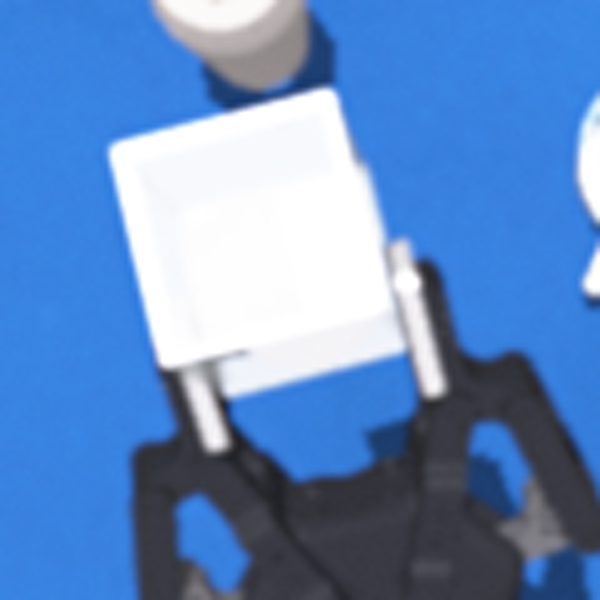

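The jar is upside down: the open-looking square underside spans crop (110,150)–(400,350), with no grey cap disc against it. I'll confirm with depth and contrast.

```bash
python3 - <<'E'
from h import *
d=np.load('top_d.npz')
v,u=np.mgrid[170:235:4,245:310:4]
z=d['z_map'];q=np.stack([(u-d['cx'])/d['fx']*z[v,u],(v-d['cy'])/d['fy']*z[v,u],z[v,u],0*u+1],-1)@d['T'].T
print((q[...,2]*1000).astype(int))
g=d['img'][154:274,227:347].astype(float); g=np.clip((g-200)/55,0,1)**2*255
cv2.imwrite('pics/tdc.png',cv2.resize(g[:,:,::-1].astype(np.uint8),(600,600),interpolation=cv2.INTER_CUBIC))
E
```

```text
[[  -3   -2    0    0    0    1   -2    8   30   18    1   -6    2   -2
     0    0    2]
 [  -3    0    1    2    0    0    0    2    0    2  616  617  613    0
     1    0    1]
 [  -1    0    0    0    2    1  616  616  618  617  617  618  619    2
    -1   -2    1]
 [  -3   -1  618  617  619  618  618  618  619  618  618  618  619  558
     3    3   -1]
 [   3   -1  617  618  619  620  618  617  617  619  619  618  617  589
     2   -2    1]
 [  -1    2  616  619  619  619  619  619  619  618  619  619  620  616
     1    1    2]
 [  -1    2  618  619  619  619  619  619  618  618  621  621  620  620
   530   -1   -1]
 [   0    2  618  617  619  618  619  619  620  620  620  619  617  619
   563   -1    3]
 [   0   -3    0  618  618  618 1105  619  619  620  619  620  620  619
   592    1    1]
 [   4    0   -1  618  617  620  617  619  619  619  619  618  620  620
   618  552  542]
 [   1   -2    1  619  618  618  618  619  620  619  620  619  619  621
   620  555  557]
 [   0    1    2  619  619  620  619  618  618  619  619  620  621  620
   618  565  554]
 [   0    0    0  618  617  619  619  620  619  620  619  620  617  607
   598  592  549]
 [  -2    1    0   -3  619  620  619  618  617  609  601  589  580  571
   560  552  546]
 [   0    0    2    0  620  611  603  592  584  573  564  554  541  530
     0    0  542]
 [   0   -5    0    0  545  550  565  554  545  531   -2    0   -1   -3
     0   -1    0]
 [   2    3   -1    0  541  546  542    1    2   -1    0    0    1   -1
     0    1   -1]]
```

View pics/tdc.png

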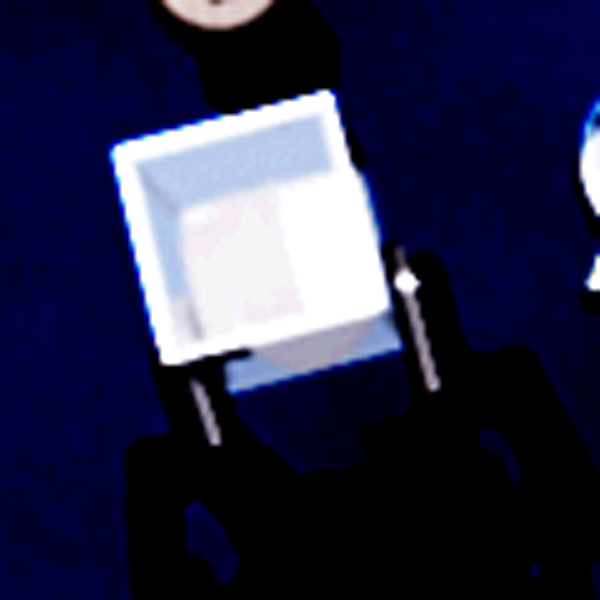

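The enhanced picture shows the underside level (depth 619 mm across it), clear walls below it, and the caps' grey disc near the lid end at (310,345). So the caps have dropped and the hold is done. Next I plan the return to the coaster.

```bash
cat >> plan.py <<'E'
# grasp transform: jar in tool
Tg=R.from_rotvec([-2.639,-.5765,-1.2277]); pg=np.array([.4877,.2571,.0546])
zt=Tg.as_matrix()[:,2]; azg=np.arctan2(zt[1],zt[0])
jc=np.array([.476,.252,0]); yv=Tg.as_matrix()[:,1]; yh=np.array([yv[0],yv[1],0]); jc=jc-yh*((jc-pg)@yh)/(yh@yh)
Jr=Tg.inv()*rz(azg); Jp=Tg.inv().apply(jc-pg)      # jar frame (yaw=azg) in tool frame
def tool_for(jp,yaw,tilt=0):
    """tool pose so that the jar stands at jp with yaw; tilt>0 pitches tool up about grasp"""
    J=rz(yaw)*ry(-tilt); T=J*Jr.inv(); return np.array(jp)-T.apply(Jp),T
E
python3 - <<'E'
from plan import *
np.set_printoptions(suppress=True)
q0=np.array(L[-1][0]); P,T=R.from_rotvec(L[-1][2]),None
print('azg',np.degrees(azg),'jc',jc,'Jp',Jp,'bottom pred',np.array(L[-1][1])+R.from_rotvec(L[-1][2]).apply(Jp))
y=np.radians(-29); c=[.5206,-.2876]
q=[-.53,.1,2.48,3.15,.6,-1.6]
for h,t in((.25,20),(.19,14),(.13,9),(.08,5),(.04,0),(.006,0)):
    q,e=ik(*tool_for(c+[h],y,np.radians(t)),q); print(h,q.round(3),e)
    if h==.25: H=q
Mid=np.array([-.1,0,2.47,3.13,1.28,0]); jp(q0,Mid,6,36); jp(Mid,H,6,36)
E
```

```text
azg 24.25658559932101 jc [0.47608828 0.25180636 0.        ] Jp [-0.0499541  -0.00028343  0.0254661 ] bottom pred [0.50298282 0.12523409 0.61937287]
0.25 [-0.545 -0.018  2.363  3.052  0.424 -1.509] 6.995439071014427e-26
0.19 [-0.543  0.069  2.373  3.06   0.416 -1.519] 2.012693088381881e-30
0.13 [-0.54   0.171  2.389  3.074  0.446 -1.534] 3.1267472647126774e-30
0.08 [-0.539  0.264  2.395  3.083  0.475 -1.545] 5.998415627130481e-20
0.04 [-0.537  0.33   2.366  3.085  0.425 -1.546] 1.763073308289851e-29
0.006 [-0.537  0.415  2.4    3.097  0.543 -1.559] 1.885068337370053e-25
18 rows; zmin 0.516
{"tx": 0.10, "ty": -0.40, "tz": 0.00, "rx": 0.10, "ry": 0.20, "rz": -0.90}, {"tx": 0.20, "ty": -0.70, "tz": 0.00, "rx": 0.30, "ry": 0.30, "rz": -1.90}, {"tx": 0.40, "ty": -1.10, "tz": 0.00, "rx": 0.40, "ry": 0.50, "rz": -2.80}, {"tx": 0.50, "ty": -1.50, "tz": -0.00, "rx": 0.40, "ry": 0.70, "rz": -3.80}, {"tx": 0.60, "ty": -1.90, "tz": -0.00, "rx": 0.50, "ry": 0.90, "rz": -4.70}, {"tx": 0.70, "ty": -2.30, "tz": -0.10, "rx": 0.60, "ry": 1.10, "rz": -5.60}, {"tx": 0.80, "ty": -2.70, "tz": -0.10, "rx": 
[... 1603 characters left out ...]
 5.50, "ty": 4.80, "tz": -0.70, "rx": -4.50, "ry": 0.20, "rz": -8.50}, {"tx": 6.00, "ty": 5.20, "tz": -1.00, "rx": -5.00, "ry": 0.10, "rz": -9.30}, {"tx": 6.60, "ty": 5.60, "tz": -1.30, "rx": -5.60, "ry": -0.10, "rz": -10.00}, {"tx": 7.10, "ty": 6.00, "tz": -1.60, "rx": -6.10, "ry": -0.40, "rz": -10.80}, {"tx": 7.70, "ty": 6.40, "tz": -2.00, "rx": -6.60, "ry": -0.70, "rz": -11.50}, {"tx": 8.20, "ty": 6.70, "tz": -2.40, "rx": -7.10, "ry": -1.00, "rz": -12.20}, {"tx": 8.80, "ty": 7.00, "tz": -2.80, "rx": -7.60, "ry": -1.40, "rz": -12.80}, {"tx": 9.30, "ty": 7.30, "tz": -3.20, "rx": -8.10, "ry": -1.80, "rz": -13.50}, {"tx": 9.80, "ty": 7.60, "tz": -3.70, "rx": -8.60, "ry": -2.30, "rz": -14.10},
```

No slip: the predicted underside height is 619.4 mm, against 619 mm measured. I'll return now.

{"name": "move_arm", "arguments": {"targets": [{"tx": 0.1, "ty": -0.4, "tz": 0, "rx": 0.1, "ry": 0.2, "rz": -0.9}, {"tx": 0.2, "ty": -0.7, "tz": 0, "rx": 0.3, "ry": 0.3, "rz": -1.9}, {"tx": 0.4, "ty": -1.1, "tz": 0, "rx": 0.4, "ry": 0.5, "rz": -2.8}, {"tx": 0.5, "ty": -1.5, "tz": 0, "rx": 0.4, "ry": 0.7, "rz": -3.8}, {"tx": 0.6, "ty": -1.9, "tz": 0, "rx": 0.5, "ry": 0.9, "rz": -4.7}, {"tx": 0.7, "ty": -2.3, "tz": -0.1, "rx": 0.6, "ry": 1.1, "rz": -5.6}, {"tx": 0.8, "ty": -2.7, "tz": -0.1, "rx": 0.6, "ry": 1.3, "rz": -6.5}, {"tx": 0.9, "ty": -3, "tz": -0.2, "rx": 0.7, "ry": 1.6, "rz": -7.5}, {"tx": 1, "ty": -3.4, "tz": -0.2, "rx": 0.7, "ry": 1.8, "rz": -8.4}, {"tx": 1, "ty": -3.8, "tz": -0.3, "rx": 0.7, "ry": 2.1, "rz": -9.3}, {"tx": 1.1, "ty": -4.2, "tz": -0.4, "rx": 0.7, "ry": 2.3, "rz": -10.2}, {"tx": 1.2, "ty": -4.6, "tz": -0.5, "rx": 0.6, "ry": 2.6, "rz": -11.1}, {"tx": 1.3, "ty": -5, "tz": -0.6, "rx": 0.6, "ry": 2.9, "rz": -12}, {"tx": 1.3, "ty": -5.4, "tz": -0.7, "rx": 0.5, "ry": 3.2, "rz": -12.9}, {"tx": 1.4, "ty": -5.7, "tz": -0.8, "rx": 0.4, "ry": 3.4, "rz": -13.8}, {"tx": 1.4, "ty": -6.1, "tz": -1, "rx": 0.3, "ry": 3.7, "rz": -14.6}, {"tx": 1.5, "ty": -6.5, "tz": -1.1, "rx": 0.2, "ry": 4, "rz": -15.5}, {"tx": 1.5, "ty": -6.9, "tz": -1.3, "rx": 0, "ry": 4.3, "rz": -16.4}, {"tx": 1.5, "ty": -6.9, "tz": -1.3, "rx": 0, "ry": 4.3, "rz": -16.4}, {"tx": 1.5, "ty": -6.9, "tz": -1.3, "rx": 0, "ry": 4.3, "rz": -16.4}]}}

```text
t: 16.97
ee_pos: [0.5513, -0.0408, 0.5156]
ee_rot: [-0.895, 0.967, -1.449]
contact_force: [0.1, 0.3, -2.1]
opening: 0.0508
grip_force: 83.8
```

{"name": "move_arm", "arguments": {"targets": [{"tx": 0.5, "ty": 0.5, "tz": 0.1, "rx": -0.4, "ry": 0.2, "rz": -0.9}, {"tx": 1, "ty": 1, "tz": 0.1, "rx": -0.8, "ry": 0.3, "rz": -1.8}, {"tx": 1.5, "ty": 1.5, "tz": 0.1, "rx": -1.2, "ry": 0.4, "rz": -2.7}, {"tx": 2.1, "ty": 2, "tz": 0.1, "rx": -1.7, "ry": 0.5, "rz": -3.5}, {"tx": 2.6, "ty": 2.5, "tz": 0.1, "rx": -2.1, "ry": 0.5, "rz": -4.4}, {"tx": 3.2, "ty": 3, "tz": 0, "rx": -2.6, "ry": 0.5, "rz": -5.3}, {"tx": 3.7, "ty": 3.5, "tz": -0.1, "rx": -3.1, "ry": 0.5, "rz": -6.1}, {"tx": 4.3, "ty": 3.9, "tz": -0.3, "rx": -3.6, "ry": 0.5, "rz": -6.9}, {"tx": 4.9, "ty": 4.4, "tz": -0.5, "rx": -4, "ry": 0.4, "rz": -7.7}, {"tx": 5.5, "ty": 4.8, "tz": -0.7, "rx": -4.5, "ry": 0.2, "rz": -8.5}, {"tx": 6, "ty": 5.2, "tz": -1, "rx": -5, "ry": 0.1, "rz": -9.3}, {"tx": 6.6, "ty": 5.6, "tz": -1.3, "rx": -5.6, "ry": -0.1, "rz": -10}, {"tx": 7.1, "ty": 6, "tz": -1.6, "rx": -6.1, "ry": -0.4, "rz": -10.8}, {"tx": 7.7, "ty": 6.4, "tz": -2, "rx": -6.6, "ry": -0.7, "rz": -11.5}, {"tx": 8.2, "ty": 6.7, "tz": -2.4, "rx": -7.1, "ry": -1, "rz": -12.2}, {"tx": 8.8, "ty": 7, "tz": -2.8, "rx": -7.6, "ry": -1.4, "rz": -12.8}, {"tx": 9.3, "ty": 7.3, "tz": -3.2, "rx": -8.1, "ry": -1.8, "rz": -13.5}, {"tx": 9.8, "ty": 7.6, "tz": -3.7, "rx": -8.6, "ry": -2.3, "rz": -14.1}, {"tx": 9.8, "ty": 7.6, "tz": -3.7, "rx": -8.6, "ry": -2.3, "rz": -14.1}, {"tx": 9.8, "ty": 7.6, "tz": -3.7, "rx": -8.6, "ry": -2.3, "rz": -14.1}]}}

```text
t: 18.63
ee_pos: [0.5151, -0.2855, 0.3076]
ee_rot: [2.286, -0.581, 1.596]
contact_force: [0.8, -0.8, -2.9]
opening: 0.0512
grip_force: 83.5
```

```bash
python3 log.py; python3 - <<'E'
from plan import *
np.set_printoptions(suppress=True)
q=np.array(L[-1][0]); p0=np.array(L[-1][1]);T0=R.from_rotvec(L[-1][2]); print(q.round(3))
y=np.radians(-29); c=[.5206,-.2876]; rows=[]
for h,t in((.22,17),(.19,14),(.16,12),(.13,9),(.105,7),(.08,5),(.06,2.5),(.04,0),(.03,0)):
    P,T=tool_for(c+[h],y,np.radians(t)); q,e=ik(P,T,q); rows.append(rel(p0,T0,P,T)); print(q.round(2),e<1e-8)
show(np.round(rows,2))
E
```

```text
18.6333 [-0.548 -0.019  2.36   3.048  0.422 -1.509] [ 0.515 -0.286  0.308] [ 2.286 -0.581  1.596] 0.05122256750114891 83.48212346434593 [ 0.8 -0.8 -2.9]
[-0.548 -0.019  2.36   3.048  0.422 -1.509]
[-0.54  0.02  2.37  3.06  0.42 -1.51] True
[-0.54  0.07  2.37  3.06  0.42 -1.52] True
[-0.54  0.12  2.39  3.07  0.45 -1.53] True
[-0.54  0.17  2.39  3.07  0.45 -1.53] True
[-0.54  0.22  2.39  3.08  0.46 -1.54] True
[-0.54  0.26  2.39  3.08  0.47 -1.54] True
[-0.54  0.3   2.38  3.08  0.45 -1.55] True
[-0.54  0.33  2.37  3.09  0.42 -1.55] True
[-0.54  0.35  2.38  3.09  0.46 -1.55] True
{"tx": -1.16, "ty": -0.05, "tz": 0.51, "rx": 0.01, "ry": -0.52, "rz": 0.02}, {"tx": -2.24, "ty": -0.06, "tz": 1.03, "rx": 0.02, "ry": -1.02, "rz": 0.02}, {"tx": -3.34, "ty": -0.07, "tz": 1.51, "rx": 0.02, "ry": -1.36, "rz": 0.02}, {"tx": -4.44, "ty": -0.08, "tz": 2.04, "rx": 0.02, "ry": -1.86, "rz": 0.02}, {"tx": -5.36, "ty": -0.09, "tz": 2.46, "rx": 0.02, "ry": -2.19, "rz": 0.02}, {"tx": -6.28, "ty": -0.09, "tz": 2.87, "rx": 0.03, "ry": -2.52, "rz": 0.02}, {"tx": -7.01, "ty": -0.10, "tz": 3.24, "rx": 0.03, "ry": -2.94, "rz": 0.02}, {"tx": -7.75, "ty": -0.11, "tz": 3.62, "rx": 0.03, "ry": -3.36, "rz": 0.02}, {"tx": -8.13, "ty": -0.11, "tz": 3.75, "rx": 0.03, "ry": -3.36, "rz": 0.02},
```

{"name": "move_arm", "arguments": {"targets": [{"tx": -0.6, "ty": 0, "tz": 0.25, "rx": 0, "ry": -0.25, "rz": 0}, {"tx": -1.2, "ty": -0.05, "tz": 0.5, "rx": 0, "ry": -0.5, "rz": 0}, {"tx": -1.7, "ty": -0.05, "tz": 0.75, "rx": 0, "ry": -0.75, "rz": 0}, {"tx": -2.25, "ty": -0.05, "tz": 1.05, "rx": 0, "ry": -1, "rz": 0}, {"tx": -2.8, "ty": -0.05, "tz": 1.25, "rx": 0, "ry": -1.2, "rz": 0}, {"tx": -3.35, "ty": -0.05, "tz": 1.5, "rx": 0, "ry": -1.35, "rz": 0}, {"tx": -3.9, "ty": -0.1, "tz": 1.75, "rx": 0, "ry": -1.6, "rz": 0}, {"tx": -4.45, "ty": -0.1, "tz": 2.05, "rx": 0, "ry": -1.85, "rz": 0}, {"tx": -5.35, "ty": -0.1, "tz": 2.45, "rx": 0, "ry": -2.2, "rz": 0}, {"tx": -6.3, "ty": -0.1, "tz": 2.85, "rx": 0, "ry": -2.5, "rz": 0}, {"tx": -7, "ty": -0.1, "tz": 3.25, "rx": 0, "ry": -2.95, "rz": 0}, {"tx": -7.75, "ty": -0.1, "tz": 3.6, "rx": 0, "ry": -3.36, "rz": 0}, {"tx": -8.15, "ty": -0.1, "tz": 3.75, "rx": 0.05, "ry": -3.36, "rz": 0}, {"tx": -8.15, "ty": -0.1, "tz": 3.75, "rx": 0.05, "ry": -3.36, "rz": 0}, {"tx": -8.15, "ty": -0.1, "tz": 3.75, "rx": 0.05, "ry": -3.36, "rz": 0}, {"tx": -8.15, "ty": -0.1, "tz": 3.75, "rx": 0.05, "ry": -3.36, "rz": 0}]}}

```text
t: 19.97
ee_pos: [0.5308, -0.2944, 0.0838]
ee_rot: [2.589, -0.654, 1.197]
contact_force: [0.4, 0.1, -2.4]
opening: 0.0507
grip_force: 83.4
```

```bash
python3 log.py; python3 - <<'E'
from plan import *
from h import grab
import cv2
np.set_printoptions(suppress=True)
p0=np.array(L[-1][1]);T0=R.from_rotvec(L[-1][2])
J=T0*Jr; print('jar',p0+T0.apply(Jp),'z',J.apply([0,0,1]))
y=np.radians(-29); rows=[]
for h in(.02,.012,.008,.006,.005,.004): rows.append(rel(p0,T0,*tool_for([.5206,-.2876,h],y)))
show(np.round(rows,2))
grab('scene','e'); im=cv2.imread('pics/scene_e.png')[90:230,130:300]; cv2.imwrite('pics/se.png',cv2.resize(im,None,fx=4,fy=4,interpolation=cv2.INTER_CUBIC))
E
```

```text
19.9667 [-0.539  0.355  2.378  3.084  0.46  -1.553] [ 0.531 -0.294  0.084] [ 2.589 -0.654  1.197] 0.0507090007756716 83.36452603340149 [ 0.4  0.1 -2.4]
jar [ 0.51944539 -0.28840781  0.02925147] z [0.00300262 0.00254561 0.99999225]
{"tx": -0.27, "ty": -0.04, "tz": 0.26, "rx": 0.00, "ry": 0.01, "rz": 0.05}, {"tx": -0.51, "ty": -0.05, "tz": 0.46, "rx": 0.00, "ry": 0.01, "rz": 0.05}, {"tx": -0.63, "ty": -0.05, "tz": 0.57, "rx": 0.00, "ry": 0.01, "rz": 0.05}, {"tx": -0.69, "ty": -0.05, "tz": 0.62, "rx": 0.00, "ry": 0.01, "rz": 0.05}, {"tx": -0.73, "ty": -0.05, "tz": 0.64, "rx": 0.00, "ry": 0.01, "rz": 0.05}, {"tx": -0.76, "ty": -0.05, "tz": 0.67, "rx": 0.00, "ry": 0.01, "rz": 0.05},
```

View pics/se.png

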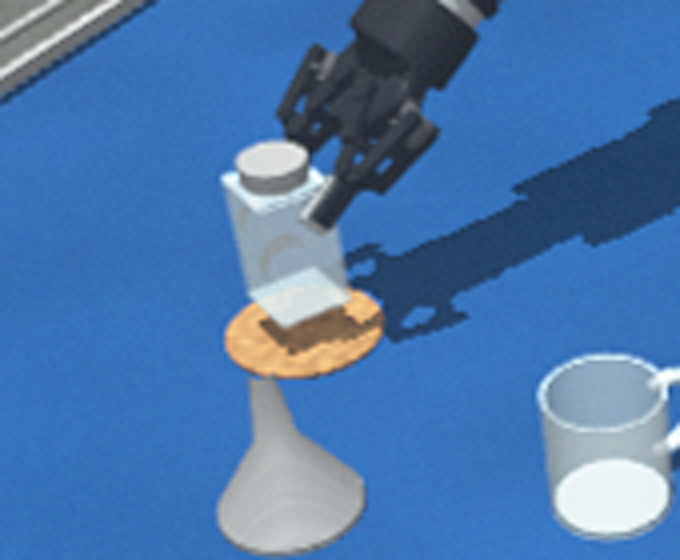

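The jar (crop (290,230)) hangs upright over the coaster (crop (305,335)). I'll lower it slowly.

{"name": "move_arm", "arguments": {"targets": [{"tx": -0.15, "ty": 0, "tz": 0.13, "rx": 0, "ry": 0, "rz": 0}, {"tx": -0.27, "ty": -0.05, "tz": 0.26, "rx": 0, "ry": 0, "rz": 0}, {"tx": -0.4, "ty": -0.05, "tz": 0.36, "rx": 0, "ry": 0, "rz": 0}, {"tx": -0.5, "ty": -0.05, "tz": 0.46, "rx": 0, "ry": 0, "rz": 0}, {"tx": -0.58, "ty": -0.05, "tz": 0.52, "rx": 0, "ry": 0, "rz": 0}, {"tx": -0.63, "ty": -0.05, "tz": 0.57, "rx": 0, "ry": 0, "rz": 0}, {"tx": -0.67, "ty": -0.05, "tz": 0.6, "rx": 0, "ry": 0, "rz": 0}, {"tx": -0.69, "ty": -0.05, "tz": 0.62, "rx": 0, "ry": 0, "rz": 0}, {"tx": -0.69, "ty": -0.05, "tz": 0.62, "rx": 0, "ry": 0, "rz": 0}, {"tx": -0.69, "ty": -0.05, "tz": 0.62, "rx": 0, "ry": 0, "rz": 0}]}}

```text
t: 20.85
ee_pos: [0.5318, -0.2939, 0.0608]
ee_rot: [2.588, -0.654, 1.197]
contact_force: [0.3, 0.2, -3.4]
opening: 0.051
grip_force: 83.5
```

{"name": "move_arm", "arguments": {"targets": [{"tx": -0.02, "ty": 0, "tz": 0.015, "rx": 0, "ry": 0, "rz": 0}, {"tx": -0.04, "ty": 0, "tz": 0.03, "rx": 0, "ry": 0, "rz": 0}, {"tx": -0.04, "ty": 0, "tz": 0.03, "rx": 0, "ry": 0, "rz": 0}, {"tx": -0.04, "ty": 0, "tz": 0.03, "rx": 0, "ry": 0, "rz": 0}, {"tx": -0.04, "ty": 0, "tz": 0.03, "rx": 0, "ry": 0, "rz": 0}]}}

```text
t: 21.27
ee_pos: [0.5319, -0.294, 0.0598]
ee_rot: [2.588, -0.653, 1.198]
contact_force: [-0.8, 0.7, -0.6]
opening: 0.0511
grip_force: 83.6
```

Contact made: the load has come off the wrist. I'll seat it slightly more, ease the grip and open.

{"name": "move_arm", "arguments": {"targets": [{"tx": -0.015, "ty": 0, "tz": 0.015, "rx": 0, "ry": 0, "rz": 0}, {"tx": -0.015, "ty": 0, "tz": 0.015, "rx": 0, "ry": 0, "rz": 0}, {"tx": -0.015, "ty": 0, "tz": 0.015, "rx": 0, "ry": 0, "rz": 0}, {"tx": -0.015, "ty": 0, "tz": 0.015, "rx": 0, "ry": 0, "rz": 0}], "jaw": 40, "force": 20}}

```text
t: 21.6
ee_pos: [0.5321, -0.2941, 0.0598]
ee_rot: [2.587, -0.653, 1.199]
contact_force: [-4.4, 2.2, 5.7]
opening: 0.0507
grip_force: 84.3
```

{"name": "move_arm", "arguments": {"targets": [{"tx": 0, "ty": 0, "tz": 0, "rx": 0, "ry": 0, "rz": 0}, {"tx": 0, "ty": 0, "tz": 0, "rx": 0, "ry": 0, "rz": 0}, {"tx": 0, "ty": 0, "tz": 0, "rx": 0, "ry": 0, "rz": 0}, {"tx": 0, "ty": 0, "tz": 0, "rx": 0, "ry": 0, "rz": 0}, {"tx": 0, "ty": 0, "tz": 0, "rx": 0, "ry": 0, "rz": 0}, {"tx": 0, "ty": 0, "tz": 0, "rx": 0, "ry": 0, "rz": 0}, {"tx": 0, "ty": 0, "tz": 0, "rx": 0, "ry": 0, "rz": 0}, {"tx": 0, "ty": 0, "tz": 0, "rx": 0, "ry": 0, "rz": 0}, {"tx": 0, "ty": 0, "tz": 0, "rx": 0, "ry": 0, "rz": 0}, {"tx": 0, "ty": 0, "tz": 0, "rx": 0, "ry": 0, "rz": 0}], "jaw": 85}}

```text
t: 22.43
ee_pos: [0.5317, -0.2939, 0.0589]
ee_rot: [2.589, -0.653, 1.197]
contact_force: [-0.1, 1.0, 0.1]
opening: 0.0848
grip_force: 0.0
```

```bash
python3 log.py; python3 - <<'E'
from plan import *
p0=np.array(L[-1][1]);T0=R.from_rotvec(L[-1][2]); q=L[-1][0]; rows=[]
for h,t in((.03,0),(.06,3),(.1,7),(.14,11),(.18,15),(.22,19)):
    P,T=tool_for([.5206,-.2876,h],np.radians(-29),np.radians(t));q,e=ik(P,T,q);print(e<1e-8); rows.append(rel(p0,T0,P,T))
show(np.round(rows,2))
from h import *
d=grab('top','f')
z=d['z_map'];v,u=np.mgrid[0:400,0:640];w=np.stack([(u-d['cx'])/d['fx']*z,(v-d['cy'])/d['fy']*z,z,np.ones_like(z)],-1)@d['T'].T
m=(abs(w[...,0]-.52)<.04)&(abs(w[...,1]+.288)<.04)&(w[...,2]>.112)&(w[...,2]<.123); print('lid',m.sum(),w[m][:,:3].mean(0),(w[m].min(0)+w[m].max(0))/2)
E
```

```text
22.4333 [-0.537  0.419  2.4    3.097  0.546 -1.564] [ 0.532 -0.294  0.059] [ 2.589 -0.653  1.197] 0.08476286100988882 0.0 [-0.1  1.   0.1]
True
True
True
True
True
True
{"tx": 0.78, "ty": 0.00, "tz": -0.67, "rx": 0.00, "ry": 0.01, "rz": 0.05}, {"tx": 1.64, "ty": 0.01, "tz": -1.54, "rx": -0.00, "ry": 0.51, "rz": 0.05}, {"tx": 2.78, "ty": 0.03, "tz": -2.71, "rx": -0.01, "ry": 1.18, "rz": 0.05}, {"tx": 3.91, "ty": 0.04, "tz": -3.87, "rx": -0.02, "ry": 1.85, "rz": 0.05}, {"tx": 5.03, "ty": 0.05, "tz": -5.02, "rx": -0.02, "ry": 2.51, "rz": 0.05}, {"tx": 6.14, "ty": 0.07, "tz": -6.17, "rx": -0.03, "ry": 3.18, "rz": 0.05}, 
lid 319 [ 0.51830166 -0.28559507  0.11725588] [ 0.51853982 -0.28634554  0.11689409  1.        ]
```

Released, and the lid centre is within 3 mm of the coaster's centre. I'll back off upward.

{"name": "move_arm", "arguments": {"targets": [{"tx": 0.4, "ty": 0, "tz": -0.35, "rx": 0, "ry": 0, "rz": 0}, {"tx": 0.8, "ty": 0, "tz": -0.7, "rx": 0, "ry": 0, "rz": 0}, {"tx": 1.2, "ty": 0, "tz": -1.1, "rx": 0, "ry": 0.25, "rz": 0}, {"tx": 1.65, "ty": 0, "tz": -1.55, "rx": 0, "ry": 0.5, "rz": 0}, {"tx": 2.2, "ty": 0, "tz": -2.1, "rx": 0, "ry": 0.85, "rz": 0}, {"tx": 2.8, "ty": 0, "tz": -2.7, "rx": 0, "ry": 1.2, "rz": 0}, {"tx": 3.35, "ty": 0, "tz": -3.3, "rx": 0, "ry": 1.5, "rz": 0}, {"tx": 3.9, "ty": 0, "tz": -3.85, "rx": 0, "ry": 1.85, "rz": 0}, {"tx": 4.5, "ty": 0, "tz": -4.45, "rx": 0, "ry": 2.2, "rz": 0}, {"tx": 5, "ty": 0, "tz": -5, "rx": 0, "ry": 2.5, "rz": 0}, {"tx": 6.1, "ty": 0, "tz": -6.15, "rx": 0, "ry": 3.2, "rz": 0}, {"tx": 6.1, "ty": 0, "tz": -6.15, "rx": 0, "ry": 3.2, "rz": 0}, {"tx": 6.1, "ty": 0, "tz": -6.15, "rx": 0, "ry": 3.2, "rz": 0}, {"tx": 6.1, "ty": 0, "tz": -6.15, "rx": 0, "ry": 3.2, "rz": 0}]}}

```text
t: 23.65
ee_pos: [0.5156, -0.2829, 0.2742]
ee_rot: [2.306, -0.58, 1.579]
contact_force: [0.5, -0.6, 0.6]
opening: 0.0848
grip_force: 0.0
```

```bash
python3 log.py; python3 -c "
from h import *
grab('scene','g')"
```

```text
23.65 [-0.544  0.039  2.404  3.062  0.506 -1.526] [ 0.516 -0.283  0.274] [ 2.306 -0.58   1.579] 0.08480742890630055 0.0 [ 0.5 -0.6  0.6]
```

View pics/scene_g.png

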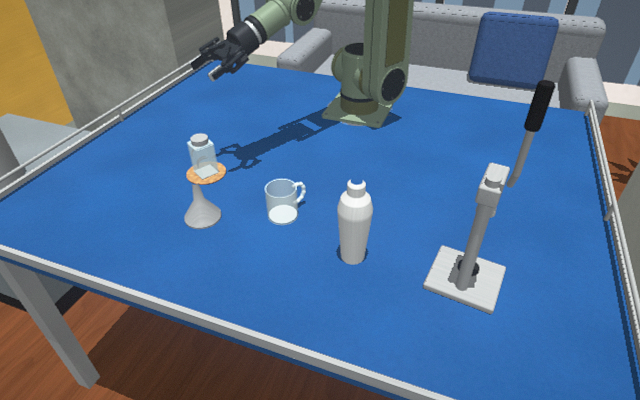

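The jar stands upright on the coaster (203,160), the gripper is clear of it, and the bystanders are where they were.

```bash
python3 -c "
from cell import finish_job
print(finish_job())"
```

```text
the job is handed in; nothing more can be done
None
```

The job is handed in: the jar was held upside down for over a second and the caps dropped to the lid end. It now stands upright and released on the coaster, about 3 mm off centre, and the shaker, funnel and measuring cup look unmoved (the judge returned no verdict).

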